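# Zero the counter scale with the pen tip

## Robot

A 6-joint arm with a two-finger parallel gripper is mounted at the origin on a cart in front of the work surface, level with it; the furniture and walls round the work are solid. World frame = base frame: x ahead of the robot, y to its left, z up, the work surface at z = 0. Lengths are in m, angles in rad, forces in N, time in s.
With the tool pointing down it reaches from about 0.3 to 0.875 m from the base axis. Payload 6.4 kg.
Tool frame: the origin (TCP) lies between the finger pads; the fingertips stand 8 mm ahead of it and the grasp point (between the pads) lies 11 mm behind it (robot.tip_extent is the distance from the TCP to the fingertips, in m); y points along the fingers, x is the direction in which the jaws open and shut, and the axes are right-handed (so a half turn about y gives the same grasp; the last joint's range is limited). The gripper opens to 85 mm and grips with 20 to 120 N. Pads are 22 mm wide; open, the fingers measure 114 mm over their backs; the gripper's body (76 mm by 85 mm) begins 54 mm behind the grasp point. The pads swing forward as they close: fully open they stand 13 mm farther back than shut.
Start: joints at [1.13, 0.181, 1.607, -0, 1.354, -0.206], TCP at [0.134, 0.559, 0.211] pointing down, gripper open.
Joint ranges: [-2.99, 2.99], [-0.89, 2.07], [0.3, 2.58], [-1.14, 4.28], [0, 2.63], [-3.12, 3.12]. Speed limits (rad/s): [2.57, 2.57, 3.01, 3.14, 3.14, 3.14].

## Interface

Orientations are given as a 3x3 rotation matrix whose columns are the frame's x, y, z axes.
In Python, from workcell import sensors, optics, job, robot gives the robot as it stands.
- The arm moves only by the tool send_rows, never from a script. Its argument "steps" is a list of rows, each an object of numbers: "x", "y", "z": the shift along the tool's x, y, z in m; "wx", "wy", "wz": the turn, a rotation vector about the tool's x, y, z in rad. In form: [{"x": .., "y": .., "z": .., "wx": .., "wy": .., "wz": ..}, ...]. A call has 1 to 8 rows; each row shifts and turns the commanded pose from where the row before left it, along the tool's axes as they then stand; what a row does not reach is not made up. A row lasts 1/10 s, in which the tool goes at most 50 mm and 8.59 degrees, less where a joint would pass 70% of its speed; a pose out of reach is approached as far as the arm can. A call is refused whole if a number of a shift passes 0.05 or a number of a turn 0.15, either way. A call with a gripper value outside its range is refused whole. "jaw" is the opening, from 0 (shut) to 1 (fully open), set as the call begins (left out, the last holds). The fingers move at their own pace and stop on an object; "newtons" is the grip in N (left out, the last holds). Time passes only in rows, so rows that do not move let the fingers close. It gives the time, the measured TCP pose, the force and the opening at its end, in the units of the state.
- sensors.sense(): the state, without advancing time (a new reading comes with each control period).
- optics.capture(name): name is "scene" or "top"; returns a dict with "img" (420x560x3 uint8, red, green, blue), "fx", "fy", "cx", "cy" (pixels), "extrinsics" (4x4, takes a point from camera to world coordinates). Camera axes: x right, y up, looking along -z (the intrinsics and any distortion apply to the point x, -y, -z); pixel columns grow to the right and rows downward; lengths in m; the calibration is good to about 2 mm. A picture is of the moment at which its call begins. There is no depth.
- job.hand_in(): hands the job in, once; it reports no verdict.
The state is a dict: "clock": time; "joint_positions": joint angles; "dq": joint speeds; "joint_torque": joint torques, N m; "eef_pos": TCP position; "eef_rot": TCP orientation; "wrist_force": force on the tool from outside, world axes, zero at the start; "ft_torque": the same for the moment, N m; "opening": finger opening in m.
Only numpy, scipy, OpenCV 4.12 (cv2) and the standard library are available. Lean on these libraries where they do the work, as an engineer would, in place of code of your own. Each camera call takes 0.05 s, during which the arm holds its last target.

## Task

Zero the counter scale: first take the bar of soap off its steel pan and set it down gently, lying flat on the counter, because the scale zeroes only with an empty pan. Then take the pen out of its desk stand, hold it square to the scale's sloping front panel and, with its tip, lightly press the recessed zero key inside the dark ring all the way down. Finish while still holding the pen there with the key down (the scale zeroes as long as it is held); leave the other things on the counter where they are.

Things in the scene. Friction and masses are not known exactly. Their poses are not given: they have to be found in the camera images.
- scale: Low white counter scale, fixed: 236 (its x) by 180 mm (y), housing 43.5 mm high. Origin on the counter under its middle; x points from the sloping front panel to the back, z up. The panel spans the width, rises towards +x at 22 degrees (0.384 rad) from 23 to 51 mm high over x = -120 to -50 mm; display and four film keys on it at left, the recessed zero key at right.
- scale_pan: Flat square-cornered stainless steel pan on top of the scale, 152 mm (x) by 168 mm (y) by 3 mm, fixed, no rim. Origin under its middle, 46.5 mm above the counter and 37 mm behind the scale's origin; its upper face is 49.5 mm above the counter.
- zero_key (a joint): Travel of the recessed zero key into the panel: 0 at rest, 0.004 m fully down. Spring return: it starts to move at 1 N, takes about 4 N fully down, then meets a hard stop.
- key_top (a point): Centre of the zero key's flat round top (grey, 9.8 mm across); moves with the key. z axis: the panel's outward normal, along which the key moves. At rest the top is 3 mm below the panel face in a round hole of 11 mm diameter with a black ring (19 mm) printed round it. In the scale's frame at about (-84, -58, 35) mm; normal (-0.375, 0, 0.927).
- pen: Loose black click pen, 140 mm long, round barrel 9 mm in diameter, 18 g, standing tip down in the desk stand (may lean a degree or two), its upper 107 mm showing above the tube. Origin at the very end of its tip, z axis along the pen from the tip up to the clicker. The steel tip is a cone 17 mm long, 2.6 mm across at its end and 8 mm where it meets the barrel.
- pen_stand: Desk pen stand, fixed: dark wooden foot 84 (x) by 64 (y) by 14 mm with an upright dark steel tube, 22 mm in diameter below, 18 mm at its mouth, which is 49 mm above the counter. The pen stands in the tube on a floor 16 mm above the counter. Origin on the counter under the tube's axis, z up. It stands left or right of the scale.
- soap: Loose wrapped bar of soap with a kraft band, lying flat on the scale's pan: 53 mm (x) by 78 mm (y) by 27 mm high, about 90 g. Origin in the middle of its underside, z up.
- candle_jar: Bystander: candle in a glass jar, 76 mm across, 90 mm high; loose; stands on the other side of the scale from the pen stand. Origin in the middle of its underside.
- ribbon_spool: Bystander: spool of ribbon, 59 mm across, 26 mm high, lying flat; loose; behind the scale on the right. Origin in the middle of its underside.
- soap_b: Bystander: a second wrapped soap bar of the same size, lying on the counter right of the scale; loose. Origin in the middle of its underside.
- stamp: Bystander: wooden hand stamp standing on its block (32 by 45 mm, 62 mm high), behind on the left; loose. Origin in the middle of its underside.
- kraft_box: Closed kraft gift box, 90 by 90 by 94 mm high, fixed, at the left end of the work. Origin in the middle of its underside.
- basket: Small round woven basket, 150 mm across, 96 mm high, fixed, at the right end of the work. Origin in the middle of its underside.
Mind the look-alikes: they are no part of the job. Leave any red, turquoise or yellow look-alike of the soap alone.

How it is judged:
On the way, in this order (a step that is already met when the one before it is completed fails the run):
1. the soap lies flat on the counter, let go, and the pan is empty (height (world z) of soap between -0.004 and 0.006 m and angle between soap's own z axis and vertical below 0.1 rad and contact force between soap and the fingers below 0.05 N and linear speed of soap below 0.02 m/s and contact force between scale_pan and anything else below 0.1 N), for 0.2 s.
2. the gripped pen is out of its stand, tip lifted clear of the tube (height (world z) of pen above 0.055 m and contact force between the fingers and pen above 1 N), for 0.1 s.
3. the pen, square to the panel, holds the zero key down lightly (contact force between the fingers and pen above 1 N and value of joint zero_key above 0.0028 m and distance between pen and key_top below 0.006 m and angle between the z axis of pen and the z axis of key_top, either way round below 0.15 rad and contact force between pen and scale between 1 and 12 N), for 0.3 s.
At the end, for the whole second after the job is handed in: The gripped pen is within 0.15 rad of square to the panel, tip within 6 mm of the zero key's centre; the key is at least 2.8 mm down, pushed with 1 to 12 N. The soap lies flat (0.1 rad) and still on the counter, let go; nothing touches the pan (all of step 1 and all of step 3); the arm keeps its last pose, push and grip.
It fails at once if the pen is pushed on the scale with more than 20 N (contact force between pen and scale above 20 N).
It fails at once if the soap is dropped or thrown (it moves faster than 0.6 m/s while not held) (linear speed of soap above 0.6 m/s and contact force between soap and the fingers below 0.05 N).
It fails at once if the candle jar, the ribbon spool, the other soap bar or the stamp is moved by more than 30 mm (distance of any of candle_jar, ribbon_spool, soap_b, stamp from where it was at the start of the episode above 0.03 m).
It also fails if it takes over 58 s, if anything falls off the work surface, if the arm or the gripper's body presses on something with over 40 N, if the wrist force passes 120 N, or if a joint passes its speed limit or range.

## Working session

There is one attempt and no reset: what is moved stays moved. The work goes in short steps, Python scripts to look and compute and a tool call to move; the robot and the scene stay as the last step left them, time stands still between calls to the robot, and variables do not carry over. Pictures are saved under pics/ and viewed, and the job is handed in when it is done.

Besides the shell and the picture viewer there is one more tool, called by a JSON object that holds its "api" and its "payload", one argument or row to a line. send_rows: Moves the arm, as the interface text tells. Its arguments: {"type":"object","properties":{"steps":{"type":"array","items":{"type":"object","properties":{"x":{"type":"number"},"y":{"type":"number"},"z":{"type":"number"},"wx":{"type":"number"},"wy":{"type":"number"},"wz":{"type":"number"}}}},"jaw":{"type":"number"},"newtons":{"type":"number"}},"required":["steps"]}

```bash
ls; mkdir -p pics
python3 - <<'E'
from workcell import sensors, optics, job, robot
import cv2,numpy as np
print(sensors.sense()); print([a for a in dir(robot) if a[0]!='_'])
for n in ("scene","top"):
    c=optics.capture(n); print(n,c["fx"],c["fy"],c["cx"],c["cy"],c["extrinsics"],[k for k in c])
    cv2.imwrite(f"pics/{n}0.png",c["img"][:,:,::-1])
E
```

```text
pics
{'clock': 0.0, 'joint_positions': array([ 1.12968696e+00,  1.81540010e-01,  1.60797486e+00,  4.10513434e-05,
        1.35379783e+00, -2.06278029e-01]), 'dq': array([-2.21112783e-04,  5.72971209e-05,  4.37579452e-04, -2.67193141e-03,
        2.52759791e-03, -2.24723811e-03]), 'joint_torque': array([-4.05310857e-05, -4.44869184e+01, -3.51339555e+01, -2.80816130e-04,
        8.75629135e-03,  1.24048483e-05]), 'eef_pos': array([0.13350084, 0.55870591, 0.21060078]), 'eef_rot': array([[ 2.32686942e-01, -7.70614283e-04, -9.72551383e-01],
       [ 9.72550246e-01, -1.53828854e-03,  2.32687889e-01],
       [-1.67537726e-03, -9.99998520e-01,  3.91521453e-04]]), 'wrist_force': array([0.24316219, 1.17092921, 0.61117715]), 'ft_torque': array([ 0.02404629,  0.03893067, -0.0538011 ]), 'opening': 0.08534183196594163}
['IKError', 'tip_extent']
scene 467.624289430424 467.624289430424 279.9335798477935 201.58069021649428 [[ 0.64322888  0.44996005 -0.61950993 -0.23776093]
 [-0.76567201  0.37618167 -0.52176021 -0.67407838]
 [-0.00172296  0.80995265  0.58649274  0.82530851]
 [ 0.          0.          0.          1.        ]] ['img', 'fx', 'fy', 'cx', 'cy', 'extrinsics']
top 527.1895875937131 527.1895875937131 277.04882841455424 219.67793380844932 [[-2.44747889e-01  9.32926903e-01 -2.64094424e-01  1.51705843e-01]
 [-9.69586234e-01 -2.35212067e-01  6.76595823e-02  9.36657876e-02]
 [ 1.00324915e-03  2.72621858e-01  9.62120739e-01  1.55237740e+00]
 [ 0.00000000e+00  0.00000000e+00  0.00000000e+00  1.00000000e+00]] ['img', 'fx', 'fy', 'cx', 'cy', 'extrinsics']
```

View images.

View pics/scene0.png

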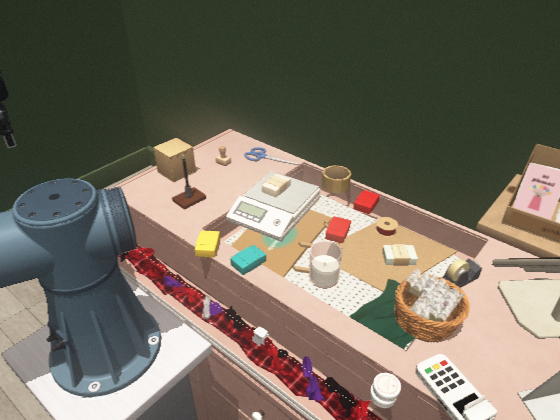

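View pics/top0.png

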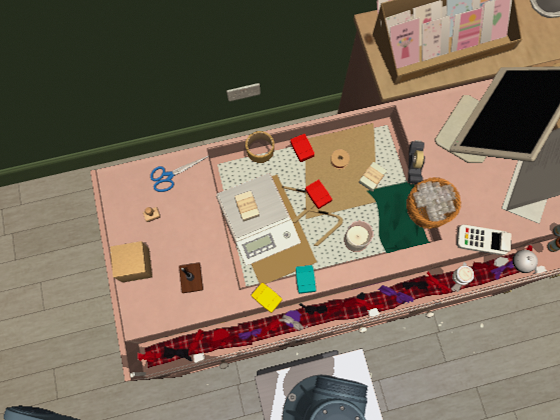

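```bash
cat > h.py <<'E'
import numpy as np,cv2
from workcell import sensors, optics
def cap(n,f=None):
    c=optics.capture(n)
    if f: cv2.imwrite(f"pics/{f}.png",c["img"][:,:,::-1])
    return c
def ray(c,u,v):
    d=np.array([(u-c["cx"])/c["fx"],-(v-c["cy"])/c["fy"],-1.]); E=c["extrinsics"]
    d=E[:3,:3]@d; return E[:3,3],d/np.linalg.norm(d)
def onz(c,u,v,z):
    o,d=ray(c,u,v); return o+d*(z-o[2])/d[2]
def tri(c1,p1,c2,p2):
    o1,d1=ray(c1,*p1);o2,d2=ray(c2,*p2)
    A=np.stack([d1,-d2],1);s=np.linalg.lstsq(A,o2-o1,rcond=None)[0]
    a=o1+d1*s[0];b=o2+d2*s[1];return (a+b)/2,np.linalg.norm(a-b)
def proj(c,P):
    E=c["extrinsics"];p=(np.asarray(P)-E[:3,3])@E[:3,:3]
    return np.array([c["cx"]+c["fx"]*p[...,0]/-p[...,2],c["cy"]-c["fy"]*p[...,1]/-p[...,2]]).T
def crop(img,x0,y0,w,h,s,f):
    im=cv2.resize(img[y0:y0+h,x0:x0+w],None,fx=s,fy=s,interpolation=cv2.INTER_CUBIC)[:,:,::-1].copy()
    for k in range(0,w,20): cv2.putText(im,str(x0+k),(k*s,10),0,.35,(0,0,255));cv2.line(im,(k*s,12),(k*s,18),(0,0,255))
    for k in range(0,h,20): cv2.putText(im,str(y0+k),(0,k*s+4),0,.35,(255,0,0));cv2.line(im,(24,k*s),(30,k*s),(255,0,0))
    cv2.imwrite(f"pics/{f}.png",im)
E
python3 - <<'E'
from h import *
c=cap("scene");crop(c["img"],160,140,160,110,5,"s1")
t=cap("top");crop(t["img"],160,170,150,130,5,"t1")
E
```

```text
(no output)
```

View pics/s1.png

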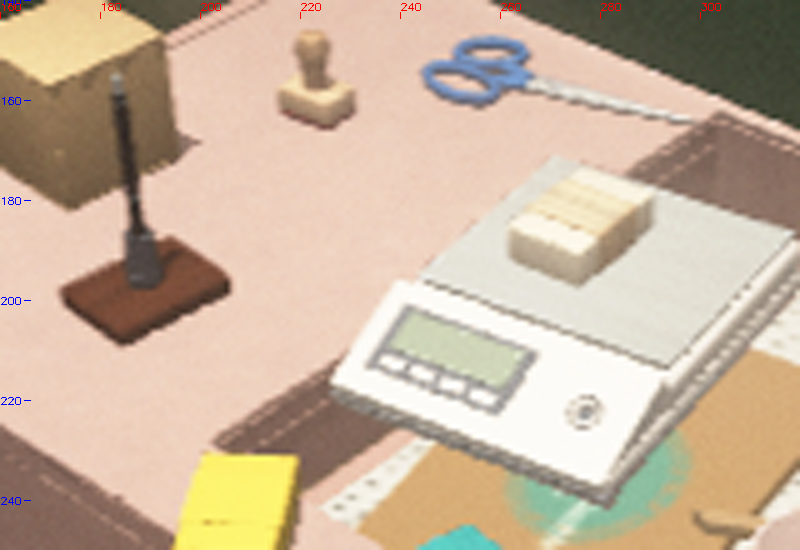

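View pics/t1.png

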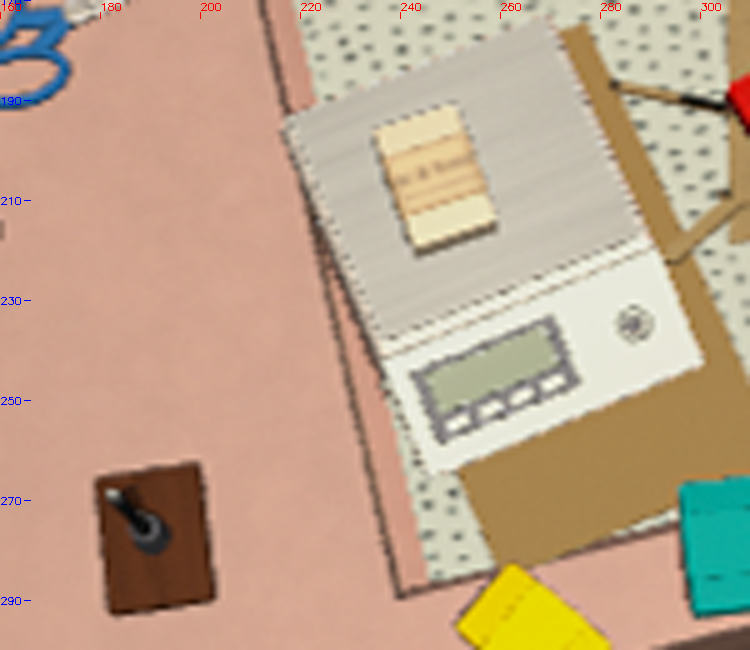

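Run:
```python
from h import *
np.set_printoptions(precision=4,suppress=True)
c=cap("scene");t=cap("top")
for n,a,b in [("key",(276.8,222.2),(287,234.8)),("panL",(245,196),(237,238)),("panFL",(272,171.4),(217.2,194)),("panFR",(318,187.4),(269.6,174)),("panNR",(293.6,213),(289.6,218)),
 ("soapNL",(262,187),(242.6,219.6)),("soapFL",(276.6,173.6),(234.6,197)),("soapFR",(291,178),(251,190.6)),("soapNR",(276.5,190.5),(259,213.6)),
 ("clicker",(183.4,155),(182.4,269)),("mouth",(187.6,186.4),(189.6,275)),("keypan",(281,237.5),(0,0))]:
    print(n,*tri(c,a,t,b)) if b[0] else None
# stand foot corners (top) z=.014
for p in [(179.4,265.6),(199.6,262.5),(202.6,289.4),(182.2,293)]: print(onz(t,*p,.014))
for p in [(269.6,174),(217.2,194),(237,238),(289.6,218)]: print("pan",onz(t,*p,.0495))
for p in [(242.6,219.6),(234.6,197),(251,190.6),(259,213.6)]: print("soap",onz(t,*p,.0765))
# other objects rough
for n,p,z in [("jar",(357,237),.09),("spool",(340,158),.026),("soapb",(372,176),.027),("stamp",(151,213),.03),("yellow",(267,297),.02),("turq",(306,279),.02),("red",(318,193),.02),("red2",(302,148),.02),("box",(128,260),.094),("rimL",(240,288),0),("rimLfar",(210,150),0),("rimR",(400,110),0)]: print(n,onz(t,*p,z))
```

```text
key [ 0.5144 -0.0297  0.0395] 0.0005954040878887798
panL [0.5407 0.115  0.0459] 0.0023522414712098556
panFL [0.6888 0.1413 0.047 ] 0.004782591549308561
panFR [ 0.7088 -0.0248  0.0499] 0.0015686645713411038
panNR [ 0.5599 -0.0496  0.0534] 0.0019444466282338368
soapNL [0.5847 0.0867 0.0669] 0.0008033427828516972
soapFL [0.6564 0.0933 0.0747] 0.0025528590195073027
soapFR [0.6624 0.0423 0.0775] 0.0012894850223024892
soapNR [0.5888 0.0358 0.0747] 0.0017944805166081332
clicker [0.4643 0.2746 0.157 ] 0.0016592875769920214
mouth [0.4641 0.2727 0.0514] 0.001890958516602735
[0.5077 0.3003 0.014 ]
[0.5022 0.2404 0.014 ]
[0.4218 0.2483 0.014 ]
[0.4261 0.3082 0.014 ]
pan [ 0.7096 -0.0254  0.0495]
pan [0.6859 0.1427 0.0495]
pan [0.5388 0.1156 0.0495]
pan [ 0.5601 -0.0494  0.0495]
soap [0.5816 0.087  0.0765]
soap [0.6547 0.0941 0.0765]
soap [0.6623 0.0427 0.0765]
soap [0.5876 0.0365 0.0765]
jar [ 0.4474 -0.2181  0.09  ]
spool [ 0.7163 -0.2525  0.026 ]
soapb [ 0.6345 -0.3314  0.027 ]
stamp [0.6827 0.3496 0.03  ]
yellow [0.3534 0.0712 0.02  ]
turq [ 0.3766 -0.0521  0.02  ]
red [ 0.6241 -0.1566  0.02  ]
red2 [ 0.7801 -0.1474  0.02  ]
box [0.5402 0.4266 0.094 ]
rimL [0.4013 0.1418 0.    ]
rimLfar [0.8532 0.1348 0.    ]
rimR [ 0.8396 -0.4941  0.    ]
```

```bash
cat >> h.py <<'E'
from scipy.spatial.transform import Rotation as Ro
def down(yaw):  # jaw (tool x) at angle yaw in world xy, fingers down
    x=np.array([np.cos(yaw),np.sin(yaw),0]);y=np.array([0,0,-1.]);return np.stack([x,y,np.cross(x,y)],1)
def to(P,R,s=None):
    s=s or sensors.sense();R0=s["eef_rot"]
    print("pos",s["eef_pos"].round(4),"rotvec(tool)",Ro.from_matrix(R0.T@R).as_rotvec().round(4),"| shift in present tool",(R0.T@(np.array(P)-s["eef_pos"])).round(4),"| shift in final tool",(R.T@(np.array(P)-s["eef_pos"])).round(4),"clock",round(float(s["clock"]),2),"open",s["opening"])
E
python3 - <<'E'
from h import *
np.set_printoptions(precision=4,suppress=True)
c=cap("scene");t=cap("top")
print(tri(c,(203,228),t,(240,289.4)))
yaw=np.arctan2(.0068,.0737);print("soap long",yaw)
R=down(yaw+np.pi/2);to((.6216,.065,.20),R);
E
```

```text
(array([0.3976, 0.1423, 0.0021]), np.float64(0.0014972816127984262))
soap long 0.09200545213791136
pos [0.1337 0.5592 0.2114] rotvec(tool) [-0.0001 -0.3268 -0.0002] | shift in present tool [-0.3671  0.0114 -0.5895] | shift in final tool [-0.5369  0.0114 -0.4404] clock 0.4 open 0.08546283518307542
```

{"api": "send_rows", "payload": {
  "steps": [
    {"wy": -0.109},
    {"wy": -0.109},
    {"wy": -0.109},
    {"x": -0.034,"z": -0.028},
    {"x": -0.034,"z": -0.028},
    {"x": -0.034,"z": -0.028},
    {"x": -0.034,"z": -0.028},
    {"x": -0.034,"z": -0.028}
  ],
  "jaw": 1
}}

```text
invalid input at $.steps[0]: expected keys x, y, z, wx, wy, wz
```

{"api": "send_rows", "payload": {
  "steps": [
    {"x": -0.034,"z": -0.028},
    {"x": -0.034,"z": -0.028},
    {"x": -0.034,"z": -0.028},
    {"x": -0.034,"z": -0.028},
    {"x": -0.034,"z": -0.028},
    {"x": -0.034,"z": -0.028},
    {"x": -0.034,"z": -0.028},
    {"x": -0.034,"z": -0.028}
  ]
}}

```text
invalid input at $.steps[0]: expected keys x, y, z, wx, wy, wz
```

Run:
```python
from h import *
to((.6216,.065,.20),down(.092+np.pi/2))
c=cap("scene");t=cap("top")
crop(t["img"],180,100,160,120,5,"t2")
print(sensors.sense()["joint_positions"])
```

```text
pos [0.1337 0.5592 0.2114] rotvec(tool) [-1.000e-04 -3.268e-01 -2.000e-04] | shift in present tool [-0.3671  0.0114 -0.5895] | shift in final tool [-0.5369  0.0114 -0.4404] clock 0.4 open 0.08546283518307542
[ 1.12969344e+00  1.80838212e-01  1.60701038e+00  3.38122434e-06
  1.35381423e+00 -2.06293189e-01]
```

{"api": "send_rows", "payload": {
  "steps": [
    {"x": 0,"y": 0,"z": 0,"wx": 0,"wy": -0.109,"wz": 0},
    {"x": 0,"y": 0,"z": 0,"wx": 0,"wy": -0.109,"wz": 0},
    {"x": 0,"y": 0,"z": 0,"wx": 0,"wy": -0.109,"wz": 0},
    {"x": -0.034,"y": 0,"z": -0.028,"wx": 0,"wy": 0,"wz": 0},
    {"x": -0.034,"y": 0,"z": -0.028,"wx": 0,"wy": 0,"wz": 0},
    {"x": -0.034,"y": 0,"z": -0.028,"wx": 0,"wy": 0,"wz": 0},
    {"x": -0.034,"y": 0,"z": -0.028,"wx": 0,"wy": 0,"wz": 0},
    {"x": -0.034,"y": 0,"z": -0.028,"wx": 0,"wy": 0,"wz": 0}
  ],
  "jaw": 1
}}

```text
clock: 1.3
eef_pos: [0.2898, 0.4016, 0.2117]
eef_rot: [[-0.092, 0.001, -0.996], [0.996, 0.0, -0.092], [0.0, -1.0, -0.001]]
wrist_force: [0.8, -0.7, -0.2]
opening: 0.0856
```

{"api": "send_rows", "payload": {
  "steps": [
    {"x": -0.034,"y": 0,"z": -0.028,"wx": 0,"wy": 0,"wz": 0},
    {"x": -0.034,"y": 0,"z": -0.028,"wx": 0,"wy": 0,"wz": 0},
    {"x": -0.034,"y": 0,"z": -0.028,"wx": 0,"wy": 0,"wz": 0},
    {"x": -0.034,"y": 0,"z": -0.028,"wx": 0,"wy": 0,"wz": 0},
    {"x": -0.034,"y": 0,"z": -0.028,"wx": 0,"wy": 0,"wz": 0},
    {"x": -0.034,"y": 0,"z": -0.028,"wx": 0,"wy": 0,"wz": 0},
    {"x": -0.034,"y": 0,"z": -0.028,"wx": 0,"wy": 0,"wz": 0},
    {"x": -0.034,"y": 0,"z": -0.028,"wx": 0,"wy": 0,"wz": 0}
  ]
}}

```text
clock: 2.1
eef_pos: [0.5381, 0.1511, 0.2117]
eef_rot: [[-0.092, 0.0, -0.996], [0.996, 0.0, -0.092], [0.0, -1.0, -0.001]]
wrist_force: [-0.4, 0.6, 0.3]
opening: 0.0854
```

Run:
```python
from h import *
to((.6216,.065,.20),down(.092+np.pi/2))
print(sensors.sense()["joint_positions"])
```

```text
pos [0.5381 0.1511 0.2117] rotvec(tool) [ 0.0005 -0.0001  0.0001] | shift in present tool [-0.0934  0.0117 -0.0753] | shift in final tool [-0.0934  0.0117 -0.0753] clock 2.1 open 0.08542680669020732
[ 6.13157125e-02  1.44482138e-01  1.64819357e+00  1.18219808e-04
  1.34841644e+00 -1.60143742e+00]
```

{"api": "send_rows", "payload": {
  "steps": [
    {"x": -0.031,"y": 0.01,"z": -0.025,"wx": 0,"wy": 0,"wz": 0},
    {"x": -0.031,"y": 0.01,"z": -0.025,"wx": 0,"wy": 0,"wz": 0},
    {"x": -0.031,"y": 0.01,"z": -0.025,"wx": 0,"wy": 0,"wz": 0},
    {"x": 0,"y": 0.03,"z": 0,"wx": 0,"wy": 0,"wz": 0},
    {"x": 0,"y": 0.03,"z": 0,"wx": 0,"wy": 0,"wz": 0},
    {"x": 0,"y": 0,"z": 0,"wx": 0,"wy": 0,"wz": 0}
  ]
}}

```text
clock: 2.7
eef_pos: [0.6167, 0.0667, 0.1165]
eef_rot: [[-0.091, -0.009, -0.996], [0.996, 0.001, -0.091], [0.002, -1.0, 0.009]]
wrist_force: [-0.5, -0.1, 0.2]
opening: 0.085
```

Run:
```python
from h import *
to((.6216,.065,.063),down(.092+np.pi/2))
c=cap("scene");t=cap("top")
crop(c["img"],220,110,120,110,5,"s2")
crop(t["img"],180,150,150,110,5,"t2")
```

```text
pos [0.6167 0.0667 0.1165] rotvec(tool) [-0.0091 -0.0006  0.0016] | shift in present tool [-0.0022  0.0534 -0.0053] | shift in final tool [-0.0022  0.0535 -0.0048] clock 2.7 open 0.08501784106205475
```

View pics/s2.png

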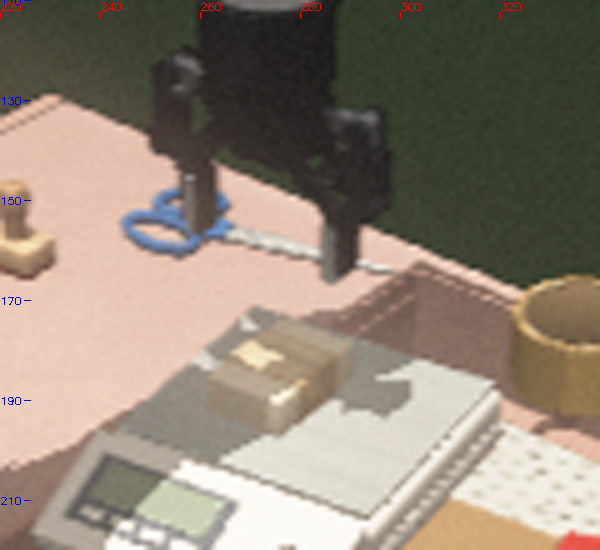

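View pics/t2.png

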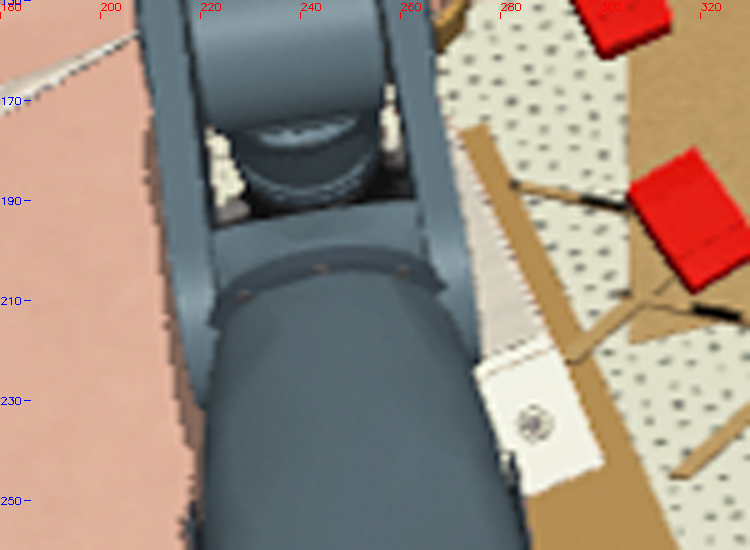

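{"api": "send_rows", "payload": {
  "steps": [
    {"x": -0.002,"y": 0.013,"z": -0.005,"wx": -0.009,"wy": 0,"wz": 0},
    {"x": 0,"y": 0.02,"z": 0,"wx": 0,"wy": 0,"wz": 0},
    {"x": 0,"y": 0.02,"z": 0,"wx": 0,"wy": 0,"wz": 0},
    {"x": 0,"y": 0,"z": 0,"wx": 0,"wy": 0,"wz": 0},
    {"x": 0,"y": 0,"z": 0,"wx": 0,"wy": 0,"wz": 0}
  ]
}}

```text
clock: 3.3
eef_pos: [0.6268, 0.0656, 0.0705]
eef_rot: [[-0.093, 0.011, -0.996], [0.996, 0.001, -0.093], [-0.0, -1.0, -0.011]]
wrist_force: [0.5, -0.5, 0.4]
opening: 0.0852
```

Run:
```python
from h import *
to((.6216,.065,.063),down(.092+np.pi/2))
c=cap("scene")
crop(c["img"],220,110,120,110,5,"s3")
```

```text
pos [0.6268 0.0656 0.0705] rotvec(tool) [ 0.0113  0.0007 -0.0004] | shift in present tool [-0.0002  0.0074  0.0053] | shift in final tool [-0.0002  0.0075  0.0052] clock 3.3 open 0.08518033320458955
```

View pics/s3.png

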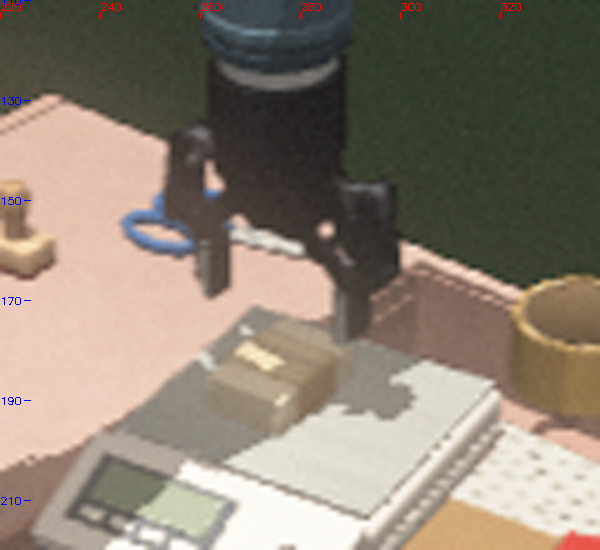

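Run:
```python
from h import *
c=cap("scene");s=sensors.sense();R=s["eef_rot"];p=s["eef_pos"]
print(p)
for dx in(-.0427,0,.0427):
  for dy in (-.005,.008): print(dx,dy,proj(c,p+R@np.array([dx,dy,0])))
print(proj(c,np.array([[.622,.065,.0765]])))
```

```text
[0.62732053 0.06549841 0.07100211]
-0.0427 -0.005 [289.1770506  185.42708029]
-0.0427 0.008 [289.16689564 189.14221489]
0 -0.005 [276.9875577  180.78511834]
0 0.008 [277.04637132 184.4728462 ]
0.0427 -0.005 [265.14682835 176.27597136]
0.0427 0.008 [265.27070711 179.93633307]
[[275.94488938 181.46692527]]
```

Run:
```python
from h import *
print(sensors.sense()["eef_pos"],sensors.sense()["clock"])
c=cap("scene")
crop(c["img"],220,110,120,110,5,"s4")
```

```text
[0.62732053 0.06549841 0.07100211] 3.4
```

View pics/s4.png

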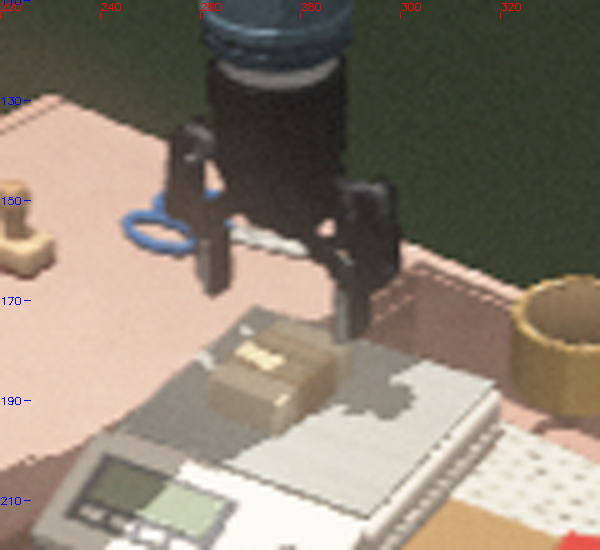

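Run:
```python
from h import *
c=cap("scene");p=np.array([.1335,.5587,.2106]);
x=np.array([.2327,.9726,0])
for dx in(-.0427,0,.0427): print(proj(c,p+x*dx+np.array([0,0,.005])))
im=cv2.imread("pics/scene0.png")[:,:,::-1];crop(im,0,40,110,110,5,"s5")
# s2 frame
```

```text
[ 16.13129706 156.14984845]
[ 12.44197255 149.54258296]
[  8.91576691 143.22744946]
```

View pics/s5.png

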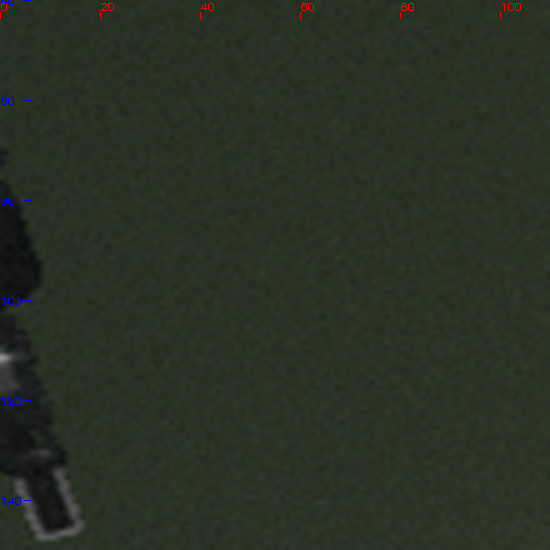

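Run:
```python
from h import *
from workcell import robot
print(robot.tip_extent, robot.IKError)
s=sensors.sense();print(s["joint_positions"],s["eef_rot"])
t=cap("top","t5")
```

```text
0.008 <class 'workcell.IKError'>
[-0.08487437  0.44443568  1.57429048  0.00179026  1.1109931  -1.74878718] [[-9.21973261e-02  1.19669884e-02 -9.95668843e-01]
 [ 9.95740623e-01  5.91979192e-04 -9.21968579e-02]
 [-5.13903494e-04 -9.99928218e-01 -1.19705954e-02]]
```

View pics/t5.png

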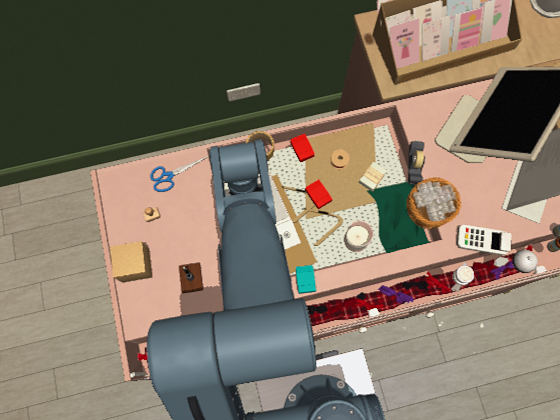

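Run:
```python
from h import *
t=cap("top");c=cap("scene","sfull")
im=t["img"];crop(im,180,120,120,100,6,"t6")
for z in (.15,.2,.25,.3): print(z,onz(t,241,150,z))
```

```text
0.15 [0.76364088 0.04453388 0.15      ]
0.2 [0.74182311 0.04628562 0.2       ]
0.25 [0.72000533 0.04803736 0.25      ]
0.3 [0.69818756 0.04978909 0.3       ]
```

View pics/t6.png

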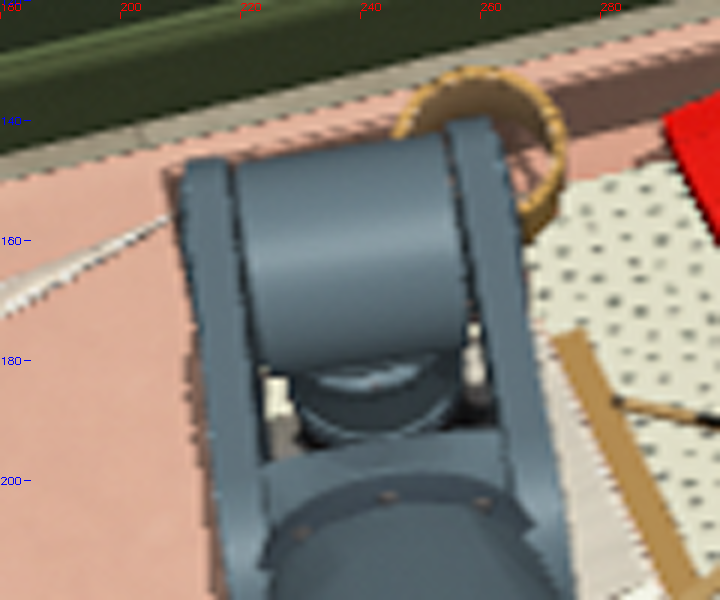

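View pics/sfull.png

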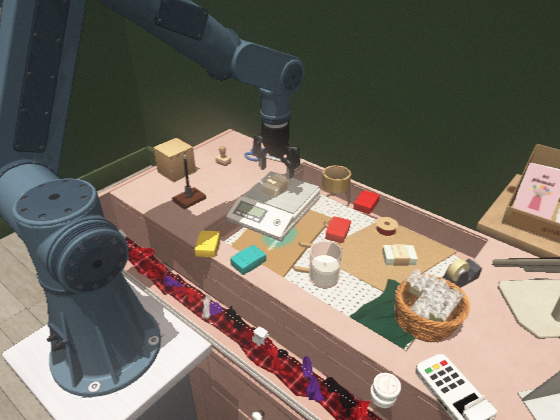

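Run:
```python
from h import *
t=cap("top");c=cap("scene")
crop(c["img"],220,30,110,110,7,"s6")
for a in [(258,158),(262,157),(262,163)]: print(tri(c,(291,74),t,a))
```

```text
(array([0.62357809, 0.01810839, 0.4081218 ]), np.float64(0.0046556590490107))
(array([0.61943957, 0.01093868, 0.4122144 ]), np.float64(0.0017642932524095114))
(array([0.60952751, 0.01037504, 0.41303423]), np.float64(0.010475773657201728))
```

View pics/s6.png

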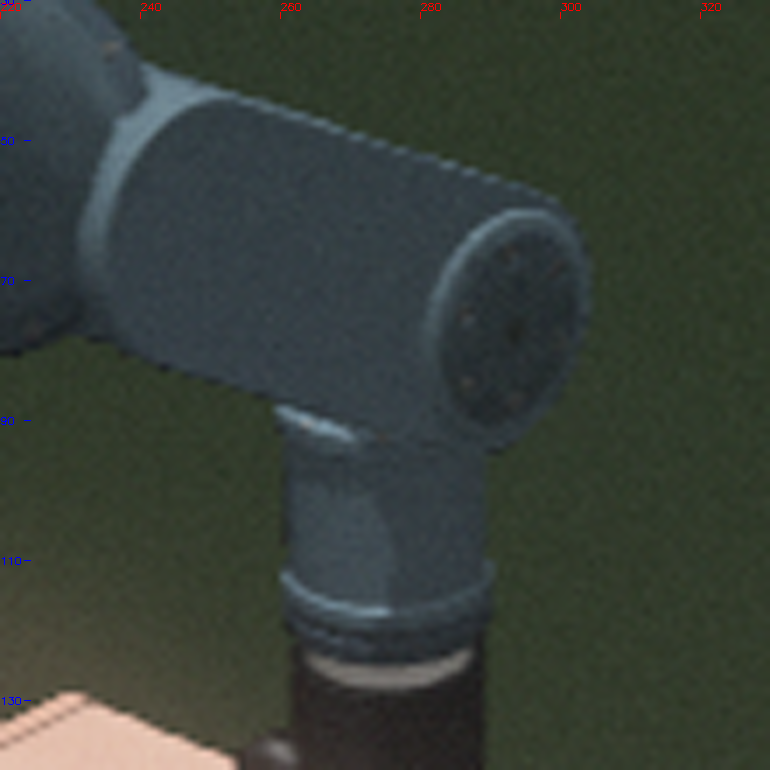

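{"api": "send_rows", "payload": {
  "steps": [
    {"x": 0,"y": 0.005,"z": 0.003,"wx": 0.006,"wy": 0,"wz": 0},
    {"x": 0,"y": 0.005,"z": 0.002,"wx": 0.005,"wy": 0,"wz": 0},
    {"x": 0,"y": 0,"z": 0,"wx": 0,"wy": 0,"wz": 0},
    {"x": 0,"y": 0,"z": 0,"wx": 0,"wy": 0,"wz": 0}
  ]
}}

```text
clock: 4.15
eef_pos: [0.6204, 0.065, 0.0579]
eef_rot: [[-0.092, -0.003, -0.996], [0.996, -0.0, -0.092], [0.0, -1.0, 0.003]]
wrist_force: [-1.0, -0.2, 0.2]
opening: 0.0854
```

Run:
```python
from h import *
to((.6216,.065,.063),down(.092+np.pi/2))
c=cap("scene")
crop(c["img"],230,120,90,90,7,"s7")
```

```text
pos [0.6204 0.065  0.0579] rotvec(tool) [-0.003   0.0002  0.0002] | shift in present tool [-0.0001 -0.0051 -0.0012] | shift in final tool [-0.0001 -0.0051 -0.0012] clock 4.15 open 0.08540510903437694
```

View pics/s7.png

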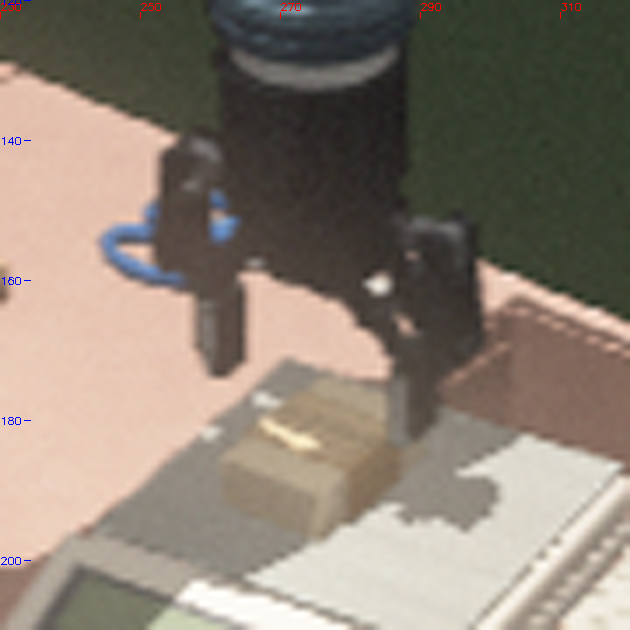

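{"api": "send_rows", "payload": {
  "steps": [
    {"x": 0,"y": 0.004,"z": 0,"wx": 0,"wy": 0,"wz": 0},
    {"x": 0,"y": 0,"z": 0,"wx": 0,"wy": 0,"wz": 0},
    {"x": 0,"y": 0,"z": 0,"wx": 0,"wy": 0,"wz": 0}
  ]
}}

```text
clock: 4.5
eef_pos: [0.6206, 0.065, 0.0543]
eef_rot: [[-0.092, -0.002, -0.996], [0.996, -0.0, -0.092], [0.0, -1.0, 0.002]]
wrist_force: [-0.5, 0.3, -0.4]
opening: 0.0856
```

{"api": "send_rows", "payload": {
  "steps": [
    {"x": 0,"y": 0.004,"z": 0,"wx": 0,"wy": 0,"wz": 0},
    {"x": 0,"y": 0,"z": 0,"wx": 0,"wy": 0,"wz": 0},
    {"x": 0,"y": 0,"z": 0,"wx": 0,"wy": 0,"wz": 0}
  ]
}}

```text
clock: 4.8
eef_pos: [0.6206, 0.065, 0.0502]
eef_rot: [[-0.092, -0.002, -0.996], [0.996, -0.0, -0.092], [0.0, -1.0, 0.002]]
wrist_force: [0.4, -0.6, 0.1]
opening: 0.085
```

Run:
```python
from h import *
to((.6216,.065,.063),down(.092+np.pi/2))
c=cap("scene")
crop(c["img"],230,120,90,90,7,"s8")
```

```text
pos [0.6206 0.065  0.0502] rotvec(tool) [-0.0024  0.0002  0.0001] | shift in present tool [-0.0001 -0.0128 -0.001 ] | shift in final tool [-0.0001 -0.0128 -0.001 ] clock 4.8 open 0.08501007466578887
```

View pics/s8.png

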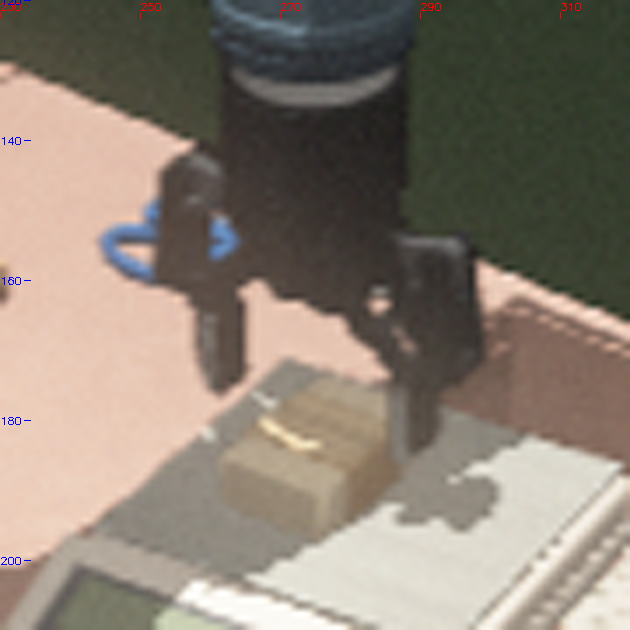

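Run:
```python
from h import *
c=cap("scene")
for z in (.0495,.055,.065,.075,.085):print(z,onz(c,288.5,185,z).round(4),onz(c,260.5,176,z).round(4))
```

```text
0.0495 [0.6624 0.0506 0.0495] [0.6458 0.1476 0.0495]
0.055 [0.6561 0.0455 0.055 ] [0.6395 0.1418 0.055 ]
0.065 [0.6445 0.0362 0.065 ] [0.6281 0.1312 0.065 ]
0.075 [0.6329 0.0268 0.075 ] [0.6167 0.1206 0.075 ]
0.085 [0.6213 0.0175 0.085 ] [0.6053 0.11   0.085 ]
```

{"api": "send_rows", "payload": {
  "steps": [
    {"x": 0,"y": 0.003,"z": 0,"wx": 0,"wy": 0,"wz": 0},
    {"x": 0,"y": 0,"z": 0,"wx": 0,"wy": 0,"wz": 0},
    {"x": 0,"y": 0,"z": 0,"wx": 0,"wy": 0,"wz": 0}
  ]
}}

```text
clock: 5.2
eef_pos: [0.6206, 0.065, 0.0473]
eef_rot: [[-0.092, -0.002, -0.996], [0.996, -0.0, -0.092], [0.0, -1.0, 0.002]]
wrist_force: [0.2, 0.2, -0.4]
opening: 0.0851
```

{"api": "send_rows", "payload": {
  "steps": [
    {"x": 0,"y": 0.003,"z": 0,"wx": 0,"wy": 0,"wz": 0},
    {"x": 0,"y": 0,"z": 0,"wx": 0,"wy": 0,"wz": 0},
    {"x": 0,"y": 0,"z": 0,"wx": 0,"wy": 0,"wz": 0}
  ]
}}

```text
clock: 5.5
eef_pos: [0.6206, 0.065, 0.0443]
eef_rot: [[-0.092, -0.002, -0.996], [0.996, -0.0, -0.092], [0.0, -1.0, 0.002]]
wrist_force: [-0.3, 0.6, 0.6]
opening: 0.0852
```

{"api": "send_rows", "payload": {
  "steps": [
    {"x": 0,"y": 0.002,"z": 0,"wx": 0,"wy": 0,"wz": 0},
    {"x": 0,"y": 0,"z": 0,"wx": 0,"wy": 0,"wz": 0},
    {"x": 0,"y": 0,"z": 0,"wx": 0,"wy": 0,"wz": 0}
  ]
}}

```text
clock: 5.8
eef_pos: [0.6207, 0.065, 0.0424]
eef_rot: [[-0.092, -0.002, -0.996], [0.996, -0.0, -0.092], [-0.0, -1.0, 0.002]]
wrist_force: [0.1, -0.4, -0.5]
opening: 0.0855
```

{"api": "send_rows", "payload": {
  "steps": [
    {"x": 0,"y": 0.002,"z": 0,"wx": 0,"wy": 0,"wz": 0},
    {"x": 0,"y": 0,"z": 0,"wx": 0,"wy": 0,"wz": 0},
    {"x": 0,"y": 0,"z": 0,"wx": 0,"wy": 0,"wz": 0}
  ]
}}

```text
clock: 6.1
eef_pos: [0.6206, 0.065, 0.0404]
eef_rot: [[-0.092, -0.002, -0.996], [0.996, -0.0, -0.092], [-0.0, -1.0, 0.002]]
wrist_force: [-0.4, -0.7, -0.9]
opening: 0.0854
```

Run:
```python
from h import *
c=cap("scene")
crop(c["img"],230,120,90,90,7,"s9")
```

View pics/s9.png

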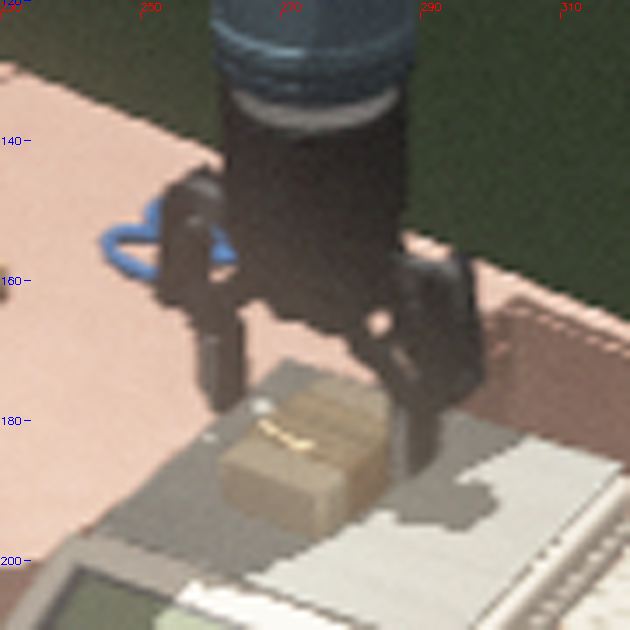

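{"api": "send_rows", "payload": {
  "steps": [
    {"x": 0,"y": 0.004,"z": 0,"wx": 0,"wy": 0,"wz": 0},
    {"x": 0,"y": 0,"z": 0,"wx": 0,"wy": 0,"wz": 0},
    {"x": 0,"y": 0.004,"z": 0,"wx": 0,"wy": 0,"wz": 0},
    {"x": 0,"y": 0,"z": 0,"wx": 0,"wy": 0,"wz": 0}
  ]
}}

```text
clock: 6.55
eef_pos: [0.6202, 0.065, 0.0318]
eef_rot: [[-0.092, -0.003, -0.996], [0.996, -0.0, -0.092], [0.0, -1.0, 0.003]]
wrist_force: [1.0, -0.6, -1.2]
opening: 0.0852
```

{"api": "send_rows", "payload": {
  "steps": [
    {"x": 0,"y": 0.003,"z": 0,"wx": 0,"wy": 0,"wz": 0},
    {"x": 0,"y": 0,"z": 0,"wx": 0,"wy": 0,"wz": 0},
    {"x": 0,"y": 0,"z": 0,"wx": 0,"wy": 0,"wz": 0}
  ]
}}

```text
clock: 6.85
eef_pos: [0.6206, 0.065, 0.0293]
eef_rot: [[-0.092, -0.002, -0.996], [0.996, -0.0, -0.092], [0.0, -1.0, 0.002]]
wrist_force: [-0.9, 0.8, 0.5]
opening: 0.0857
```

Run:
```python
from h import *
c=cap("scene")
crop(c["img"],230,120,90,90,7,"s10")
```

```text
(no output)
```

View pics/s10.png

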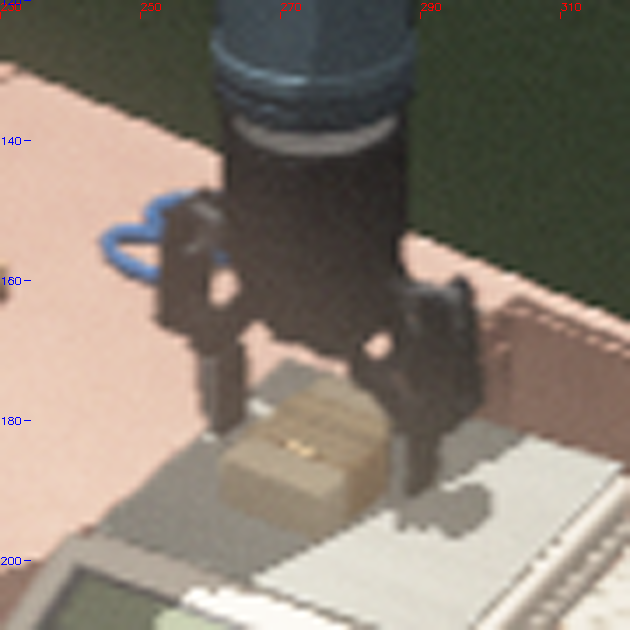

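Run:
```python
from h import *
c=cap("scene")
for z in (.052,.055,.058,.062,.066):print(z,onz(c,289,190.5,z).round(4),onz(c,261.5,182,z).round(4))
```

```text
0.052 [0.6382 0.029  0.052 ] [0.6202 0.1205 0.052 ]
0.055 [0.6348 0.0263 0.055 ] [0.6169 0.1174 0.055 ]
0.058 [0.6314 0.0236 0.058 ] [0.6135 0.1143 0.058 ]
0.062 [0.6269 0.0199 0.062 ] [0.6091 0.1102 0.062 ]
0.066 [0.6223 0.0163 0.066 ] [0.6047 0.1061 0.066 ]
```

{"api": "send_rows", "payload": {
  "steps": [
    {"x": 0,"y": 0,"z": 0,"wx": 0,"wy": 0,"wz": 0},
    {"x": 0,"y": 0,"z": 0,"wx": 0,"wy": 0,"wz": 0},
    {"x": 0,"y": 0,"z": 0,"wx": 0,"wy": 0,"wz": 0},
    {"x": 0,"y": 0,"z": 0,"wx": 0,"wy": 0,"wz": 0},
    {"x": 0,"y": 0,"z": 0,"wx": 0,"wy": 0,"wz": 0},
    {"x": 0,"y": 0,"z": 0,"wx": 0,"wy": 0,"wz": 0}
  ],
  "jaw": 0.4,
  "newtons": 30
}}

```text
clock: 7.55
eef_pos: [0.6209, 0.0649, 0.0297]
eef_rot: [[-0.092, -0.002, -0.996], [0.996, -0.0, -0.092], [-0.0, -1.0, 0.002]]
wrist_force: [0.3, 0.3, 0.7]
opening: 0.0527
```

Run:
```python
from h import *
c=cap("scene");print(sensors.sense()["opening"])
crop(c["img"],230,120,90,90,7,"s11")
```

```text
0.052593586388711255
```

View pics/s11.png

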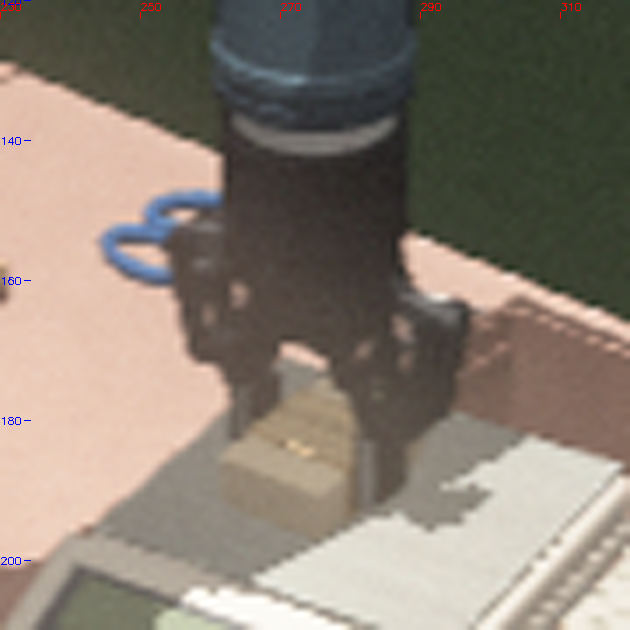

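{"api": "send_rows", "payload": {
  "steps": [
    {"x": 0,"y": -0.01,"z": 0,"wx": 0,"wy": 0,"wz": 0},
    {"x": 0,"y": -0.02,"z": 0,"wx": 0,"wy": 0,"wz": 0},
    {"x": 0,"y": -0.025,"z": 0,"wx": 0,"wy": 0,"wz": 0},
    {"x": 0.02,"y": -0.01,"z": -0.004,"wx": 0,"wy": 0,"wz": 0},
    {"x": 0.028,"y": 0,"z": -0.004,"wx": 0,"wy": 0,"wz": 0},
    {"x": 0.03,"y": 0,"z": -0.004,"wx": 0,"wy": 0,"wz": 0},
    {"x": 0.03,"y": 0,"z": -0.004,"wx": 0,"wy": 0,"wz": 0},
    {"x": 0.03,"y": 0,"z": -0.004,"wx": 0,"wy": 0,"wz": 0}
  ]
}}

```text
clock: 8.4
eef_pos: [0.6278, 0.2053, 0.0948]
eef_rot: [[-0.092, -0.002, -0.996], [0.996, -0.0, -0.092], [-0.0, -1.0, 0.002]]
wrist_force: [0.8, -0.3, 0.1]
opening: 0.0528
```

{"api": "send_rows", "payload": {
  "steps": [
    {"x": 0.02,"y": 0,"z": -0.004,"wx": 0,"wy": 0,"wz": 0},
    {"x": 0.01,"y": 0,"z": -0.002,"wx": 0,"wy": 0,"wz": 0},
    {"x": 0,"y": 0,"z": 0,"wx": 0,"wy": 0,"wz": 0},
    {"x": 0,"y": 0,"z": 0,"wx": 0,"wy": 0,"wz": 0}
  ]
}}

```text
clock: 8.8
eef_pos: [0.6311, 0.2339, 0.0943]
eef_rot: [[-0.092, -0.002, -0.996], [0.996, -0.001, -0.092], [-0.001, -1.0, 0.003]]
wrist_force: [0.6, -0.5, -1.3]
opening: 0.0524
```

Run:
```python
from h import *
to((.63,.235,-.02),down(.092+np.pi/2))
c=cap("scene");t=cap("top")
crop(c["img"],190,100,110,110,6,"s12")
crop(t["img"],160,140,130,100,6,"t12")
```

```text
pos [0.6311 0.2339 0.0943] rotvec(tool) [-0.0025  0.0002 -0.0006] | shift in present tool [0.0013 0.1143 0.0007] | shift in final tool [0.0012 0.1143 0.001 ] clock 8.8 open 0.05241583758636149
```

View pics/s12.png

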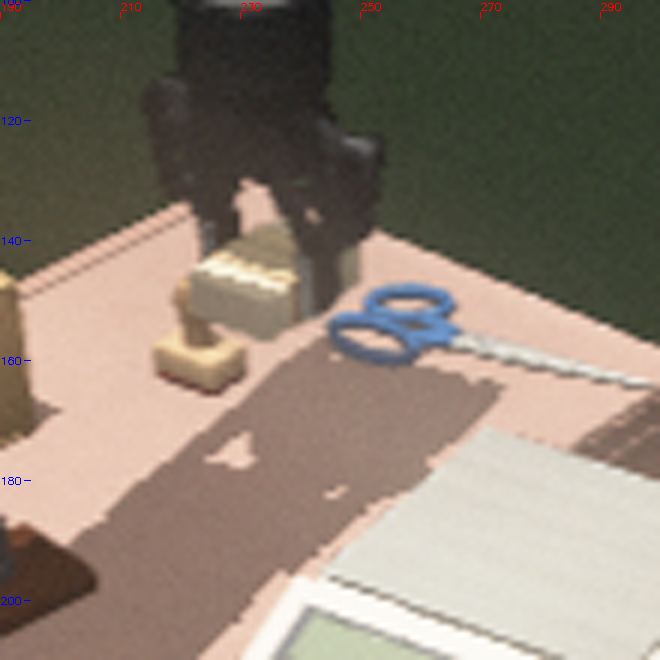

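View pics/t12.png

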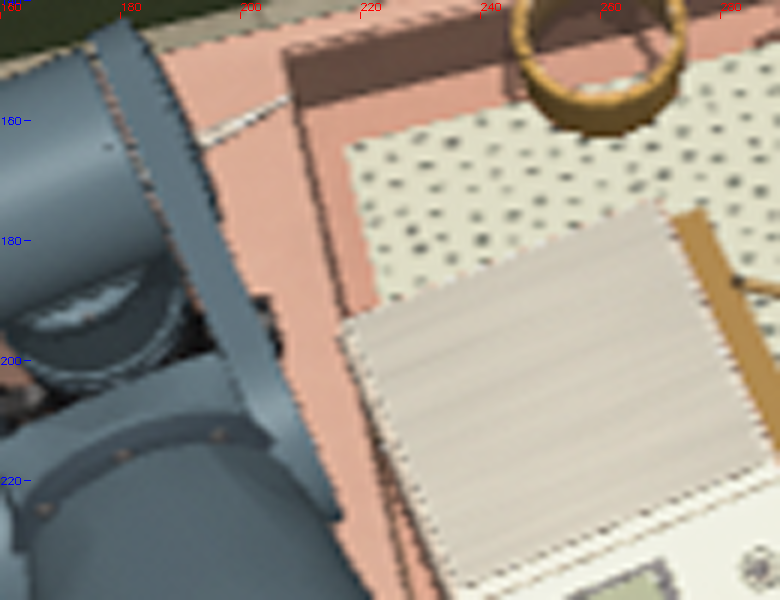

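Run:
```python
from h import *
c=cap("scene");t=cap("top")
print(tri(c,(232,245),t,(259.6,283.6)))
print(tri(c,(203,228),t,(240,289.4)), "inner")
print(proj(c,[.594,.204,.114]))
# spool, stick, red soap tops
crop(c["img"],290,150,160,120,5,"s13");crop(t["img"],270,120,160,140,5,"t13")
```

```text
(array([ 0.4190353 ,  0.07364213, -0.0414718 ]), np.float64(0.030330004849705366))
(array([0.39758945, 0.14232249, 0.00206677]), np.float64(0.0014972816127984262)) inner
[234.17289289 158.38639462]
```

View pics/s13.png

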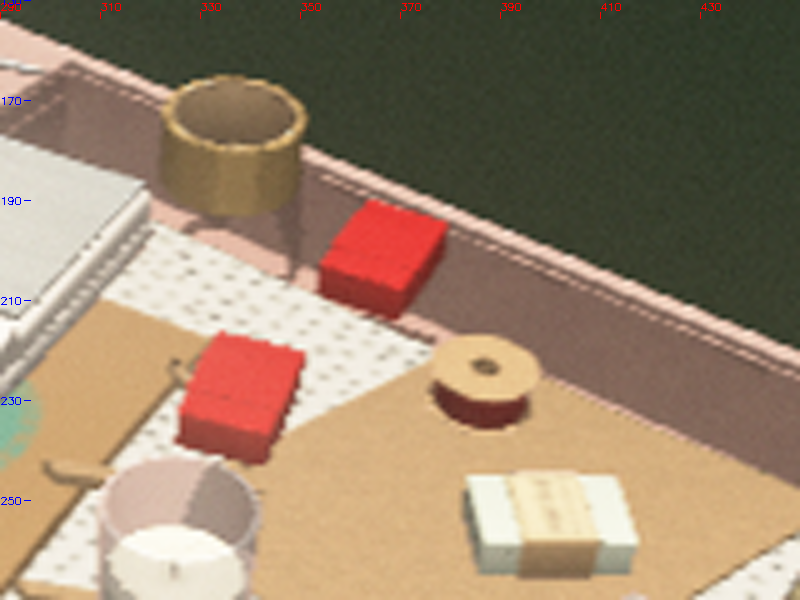

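View pics/t13.png

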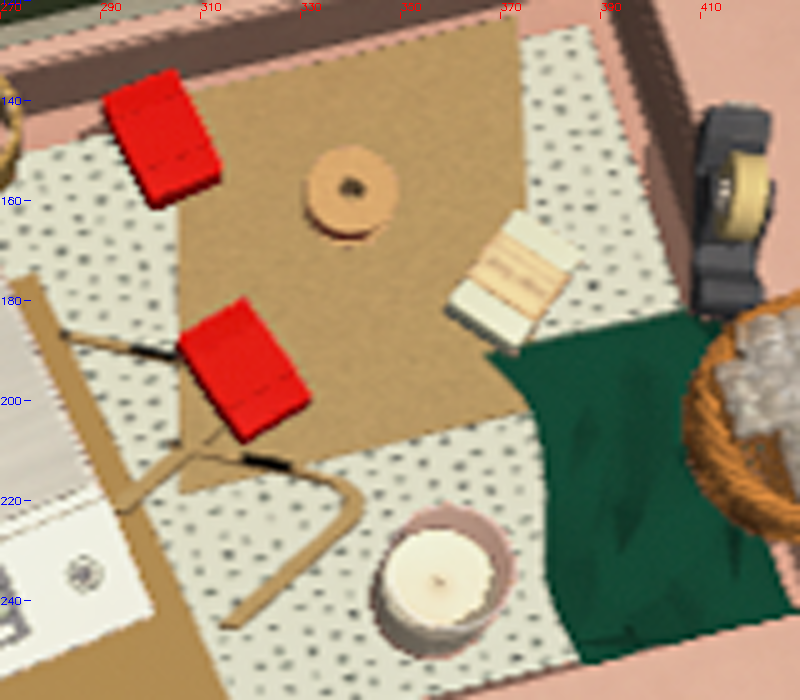

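{"api": "send_rows", "payload": {
  "steps": [
    {"x": 0,"y": 0.01,"z": 0,"wx": 0,"wy": 0,"wz": 0},
    {"x": 0,"y": 0.02,"z": 0,"wx": 0,"wy": 0,"wz": 0},
    {"x": 0,"y": 0.02,"z": 0,"wx": 0,"wy": 0,"wz": 0},
    {"x": 0,"y": 0.02,"z": 0,"wx": 0,"wy": 0,"wz": 0},
    {"x": 0,"y": 0.02,"z": 0,"wx": 0,"wy": 0,"wz": 0},
    {"x": 0,"y": 0.01,"z": 0,"wx": 0,"wy": 0,"wz": 0},
    {"x": 0,"y": 0.004,"z": 0,"wx": 0,"wy": 0,"wz": 0},
    {"x": 0,"y": 0,"z": 0,"wx": 0,"wy": 0,"wz": 0}
  ]
}}

```text
clock: 9.8
eef_pos: [0.6308, 0.2344, -0.0101]
eef_rot: [[-0.092, -0.003, -0.996], [0.996, -0.0, -0.092], [-0.0, -1.0, 0.003]]
wrist_force: [0.2, 0.4, -1.1]
opening: 0.0529
```

{"api": "send_rows", "payload": {
  "steps": [
    {"x": 0,"y": 0,"z": 0,"wx": 0,"wy": 0,"wz": 0},
    {"x": 0,"y": 0.003,"z": 0,"wx": 0,"wy": 0,"wz": 0},
    {"x": 0,"y": 0,"z": 0,"wx": 0,"wy": 0,"wz": 0},
    {"x": 0,"y": 0,"z": 0,"wx": 0,"wy": 0,"wz": 0}
  ]
}}

```text
clock: 10.2
eef_pos: [0.6312, 0.2347, -0.0122]
eef_rot: [[-0.092, -0.001, -0.996], [0.996, -0.0, -0.092], [0.0, -1.0, 0.002]]
wrist_force: [0.2, -0.3, -1.0]
opening: 0.0526
```

Run:
```python
from h import *
c=cap("scene")
crop(c["img"],190,110,110,100,6,"s14")
```

```text
(no output)
```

View pics/s14.png

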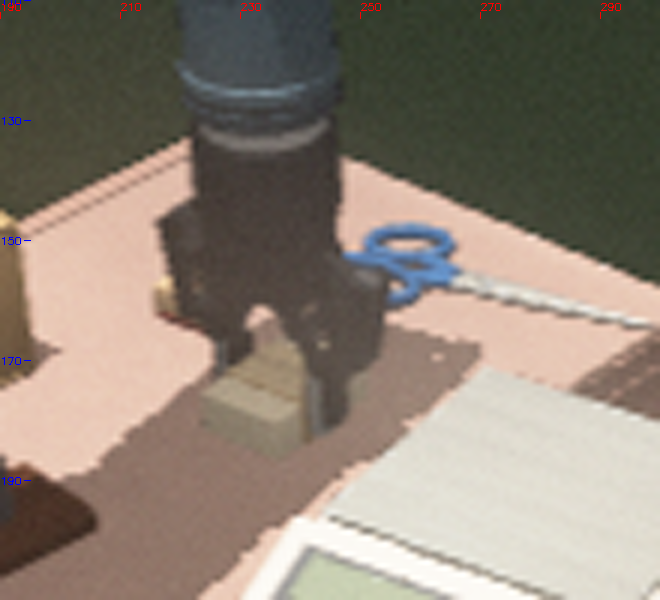

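{"api": "send_rows", "payload": {
  "steps": [
    {"x": 0,"y": 0.003,"z": 0,"wx": 0,"wy": 0,"wz": 0},
    {"x": 0,"y": 0.002,"z": 0,"wx": 0,"wy": 0,"wz": 0},
    {"x": 0,"y": 0,"z": 0,"wx": 0,"wy": 0,"wz": 0},
    {"x": 0,"y": 0,"z": 0,"wx": 0,"wy": 0,"wz": 0}
  ]
}}

```text
clock: 10.65
eef_pos: [0.6308, 0.2346, -0.0179]
eef_rot: [[-0.092, -0.002, -0.996], [0.996, -0.0, -0.092], [-0.0, -1.0, 0.002]]
wrist_force: [0.9, 0.2, -1.4]
opening: 0.0525
```

{"api": "send_rows", "payload": {
  "steps": [
    {"x": 0,"y": 0.0015,"z": 0,"wx": 0,"wy": 0,"wz": 0},
    {"x": 0,"y": 0,"z": 0,"wx": 0,"wy": 0,"wz": 0},
    {"x": 0,"y": 0,"z": 0,"wx": 0,"wy": 0,"wz": 0}
  ]
}}

```text
clock: 10.95
eef_pos: [0.631, 0.2347, -0.0191]
eef_rot: [[-0.092, -0.002, -0.996], [0.996, -0.0, -0.092], [-0.0, -1.0, 0.002]]
wrist_force: [-0.4, -0.2, -0.7]
opening: 0.0521
```

{"api": "send_rows", "payload": {
  "steps": [
    {"x": 0,"y": 0.001,"z": 0,"wx": 0,"wy": 0,"wz": 0},
    {"x": 0,"y": 0,"z": 0,"wx": 0,"wy": 0,"wz": 0},
    {"x": 0,"y": 0,"z": 0,"wx": 0,"wy": 0,"wz": 0}
  ]
}}

```text
clock: 11.25
eef_pos: [0.6313, 0.2347, -0.0198]
eef_rot: [[-0.092, -0.001, -0.996], [0.996, -0.0, -0.092], [0.0, -1.0, 0.001]]
wrist_force: [0.5, -0.1, 1.3]
opening: 0.0525
```

{"api": "send_rows", "payload": {
  "steps": [
    {"x": 0,"y": 0.0005,"z": 0,"wx": 0,"wy": 0,"wz": 0},
    {"x": 0,"y": 0,"z": 0,"wx": 0,"wy": 0,"wz": 0}
  ]
}}

```text
clock: 11.45
eef_pos: [0.6313, 0.2347, -0.0198]
eef_rot: [[-0.092, -0.002, -0.996], [0.996, -0.0, -0.092], [0.0, -1.0, 0.002]]
wrist_force: [-1.5, -0.9, 4.6]
opening: 0.0526
```

{"api": "send_rows", "payload": {
  "steps": [
    {"x": 0,"y": 0,"z": 0,"wx": 0,"wy": 0,"wz": 0},
    {"x": 0,"y": 0,"z": 0,"wx": 0,"wy": 0,"wz": 0},
    {"x": 0,"y": 0,"z": 0,"wx": 0,"wy": 0,"wz": 0},
    {"x": 0,"y": 0,"z": 0,"wx": 0,"wy": 0,"wz": 0},
    {"x": 0,"y": 0,"z": 0,"wx": 0,"wy": 0,"wz": 0}
  ],
  "jaw": 1
}}

```text
clock: 11.95
eef_pos: [0.6309, 0.2346, -0.0208]
eef_rot: [[-0.092, -0.002, -0.996], [0.996, -0.0, -0.092], [-0.0, -1.0, 0.002]]
wrist_force: [-0.4, 0.2, 0.9]
opening: 0.0854
```

{"api": "send_rows", "payload": {
  "steps": [
    {"x": 0,"y": -0.01,"z": 0,"wx": 0,"wy": 0,"wz": 0},
    {"x": 0,"y": -0.03,"z": 0,"wx": 0,"wy": 0,"wz": 0},
    {"x": 0,"y": -0.04,"z": 0,"wx": 0,"wy": 0,"wz": 0},
    {"x": 0,"y": -0.04,"z": 0,"wx": 0,"wy": 0,"wz": 0},
    {"x": 0,"y": -0.04,"z": 0,"wx": 0,"wy": 0,"wz": 0},
    {"x": 0,"y": -0.04,"z": 0,"wx": 0,"wy": 0,"wz": 0},
    {"x": 0,"y": -0.02,"z": 0,"wx": 0,"wy": 0,"wz": 0},
    {"x": 0,"y": 0,"z": 0,"wx": 0,"wy": 0,"wz": 0}
  ]
}}

```text
clock: 12.75
eef_pos: [0.634, 0.2352, 0.2054]
eef_rot: [[-0.092, 0.007, -0.996], [0.996, 0.001, -0.092], [0.001, -1.0, -0.007]]
wrist_force: [0.7, 0.3, 0.9]
opening: 0.0853
```

Run:
```python
from h import *
to((.464,.2745,.21),down(.092+np.pi/2))
c=cap("scene");t=cap("top")
crop(c["img"],170,130,110,90,7,"s15")
crop(t["img"],160,150,110,90,7,"t15")
```

```text
pos [0.634  0.2352 0.2054] rotvec(tool) [0.0071 0.0003 0.0008] | shift in present tool [ 0.0548 -0.0058  0.1656] | shift in final tool [ 0.0547 -0.0046  0.1657] clock 12.75 open 0.08528200349384701
```

View pics/s15.png

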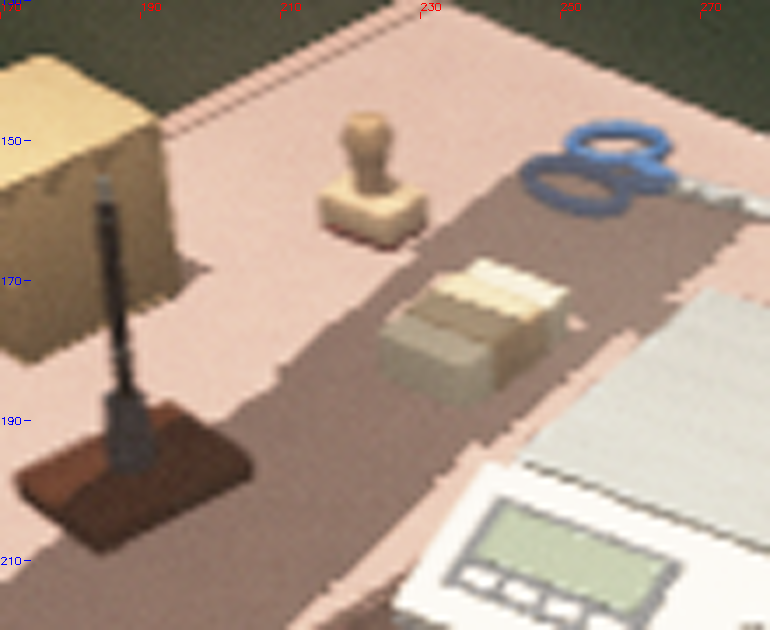

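Run:
```python
from h import *
im=cv2.imread("pics/top0.png")[:,:,::-1];crop(im,172,255,40,42,16,"t16")
im=cv2.imread("pics/scene0.png")[:,:,::-1];crop(im,168,148,45,65,11,"s16")
```

```text
(no output)
```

View pics/t16.png

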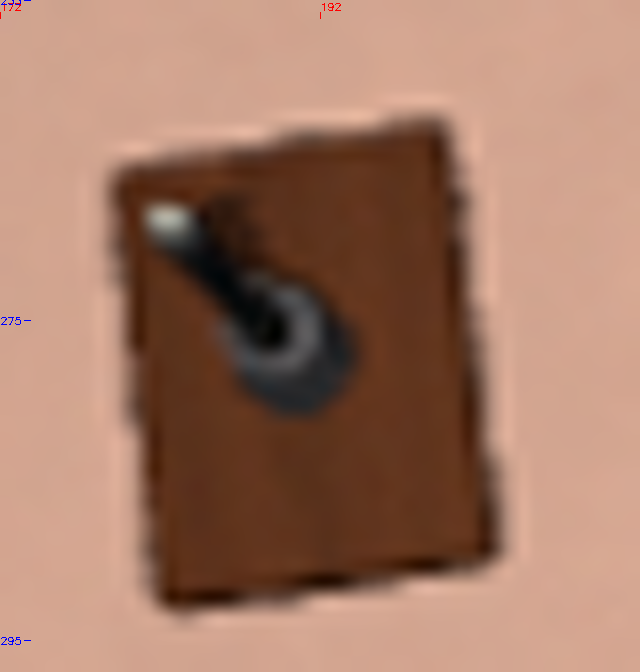

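View pics/s16.png

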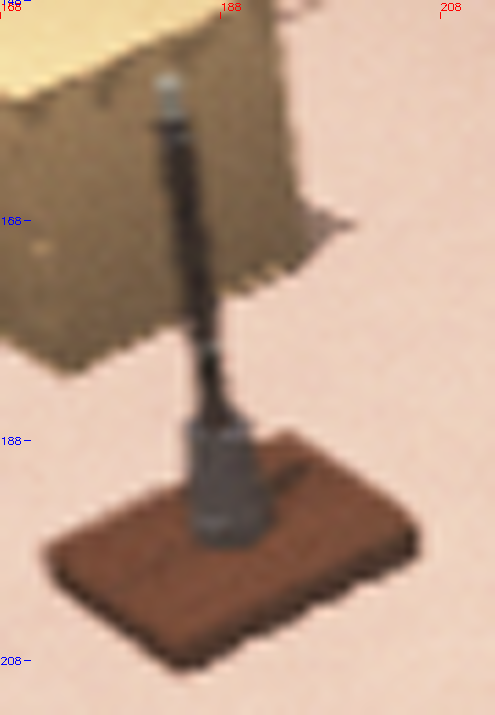

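Run:
```python
from h import *
np.set_printoptions(precision=4,suppress=True)
c=cap("scene");t=cap("top")
for h in (0,.5):
    k=tri(c,(182.7+h,154.6+h),t,(181.9+h,267.75+h));m=tri(c,(187.2+h,186.4+h),t,(188.4+h,275.1+h))
    print(k,m, "lean",(k[0]-m[0])[:2]/(k[0]-m[0])[2])
    key=tri(c,(276.3+h,221.7+h),t,(286.5+h,234.3+h));print(key)
s=sensors.sense();print(s["eef_pos"],s["joint_positions"])
```

```text
(array([0.4659, 0.2763, 0.1575]), np.float64(0.0026323995518878493)) (array([0.4652, 0.2763, 0.0492]), np.float64(0.001677766502419994)) lean [0.0065 0.0002]
(array([ 0.5155, -0.0281,  0.0401]), np.float64(0.0022358539809172145))
(array([0.4653, 0.275 , 0.1564]), np.float64(0.0008390853717985302)) (array([0.4645, 0.2748, 0.0481]), np.float64(0.00023406488414933702)) lean [0.0073 0.0013]
(array([ 0.5144, -0.0297,  0.0395]), np.float64(0.0005954040878887798))
[0.6303 0.2345 0.1974] [ 0.18    0.4086  1.3487  0.0001  1.3895 -1.483 ]
```

{"api": "send_rows", "payload": {
  "steps": [
    {"x": 0.0075,"y": 0,"z": 0.02,"wx": 0,"wy": 0,"wz": 0},
    {"x": 0.0095,"y": 0,"z": 0.028,"wx": 0,"wy": 0,"wz": 0},
    {"x": 0.0095,"y": 0,"z": 0.028,"wx": 0,"wy": 0,"wz": 0},
    {"x": 0.0095,"y": 0,"z": 0.028,"wx": 0,"wy": 0,"wz": 0},
    {"x": 0.0095,"y": 0.004,"z": 0.028,"wx": 0,"wy": 0,"wz": 0},
    {"x": 0.007,"y": 0.01,"z": 0.02,"wx": 0,"wy": 0,"wz": 0},
    {"x": 0.003,"y": 0.01,"z": 0.009,"wx": 0,"wy": 0,"wz": 0},
    {"x": 0,"y": 0,"z": 0,"wx": 0,"wy": 0,"wz": 0}
  ],
  "jaw": 0.5
}}

```text
clock: 13.75
eef_pos: [0.4635, 0.2748, 0.1729]
eef_rot: [[-0.093, -0.007, -0.996], [0.996, -0.002, -0.093], [-0.001, -1.0, 0.007]]
wrist_force: [-0.1, -0.9, 0.1]
opening: 0.0427
```

{"api": "send_rows", "payload": {
  "steps": [
    {"x": 0,"y": 0,"z": 0,"wx": 0,"wy": 0,"wz": 0},
    {"x": 0,"y": 0,"z": 0,"wx": 0,"wy": 0,"wz": 0}
  ]
}}

```text
clock: 13.95
eef_pos: [0.4672, 0.2749, 0.1759]
eef_rot: [[-0.091, -0.001, -0.996], [0.996, -0.0, -0.091], [-0.0, -1.0, 0.001]]
wrist_force: [0.3, 0.5, 0.8]
opening: 0.0427
```

Run:
```python
from h import *
to((.465,.275,.16),down(.092+np.pi/2))
c=cap("scene");s=sensors.sense()
crop(c["img"],140,90,100,110,6,"s17")
p=s["eef_pos"]+[0,0,.026];R=s["eef_rot"]
for dx in(-.02,0,.02): print(proj(c,p+R@np.array([dx,.003,0])))
```

```text
pos [0.4672 0.2749 0.1759] rotvec(tool) [-0.0013 -0.0005 -0.    ] | shift in present tool [0.0003 0.0159 0.0022] | shift in final tool [0.0003 0.0159 0.0022] clock 13.95 open 0.042665896167347526
[187.27029206 143.4859328 ]
[182.01972267 141.49836194]
[176.84348355 139.53892835]
```

View pics/s17.png

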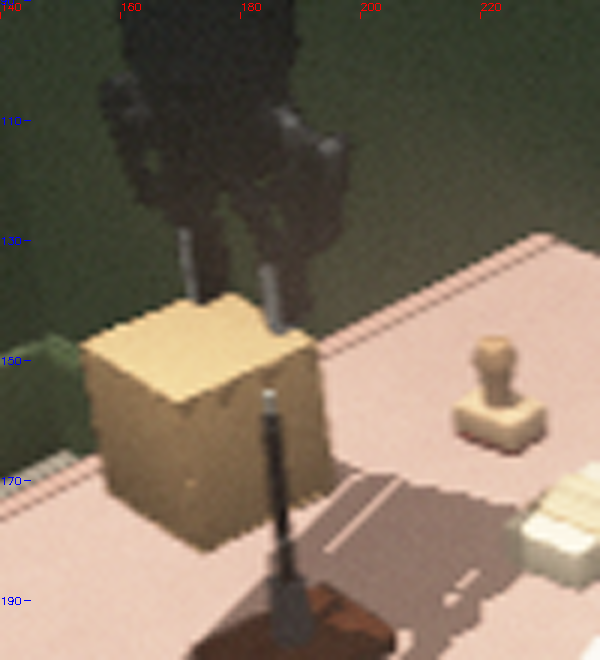

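Run:
```python
from h import *
c=cap("scene");t=cap("top");crop(t["img"],140,220,110,90,7,"t18");crop(c["img"],160,110,40,45,14,"s18")
for z in (.185,.19,.195,.2,.205):print(z,onz(c,180.2,142.4,z).round(4))
```

```text
0.185 [0.4762 0.296  0.185 ]
0.19 [0.4706 0.2884 0.19  ]
0.195 [0.4651 0.2808 0.195 ]
0.2 [0.4595 0.2732 0.2   ]
0.205 [0.4539 0.2657 0.205 ]
```

View pics/t18.png

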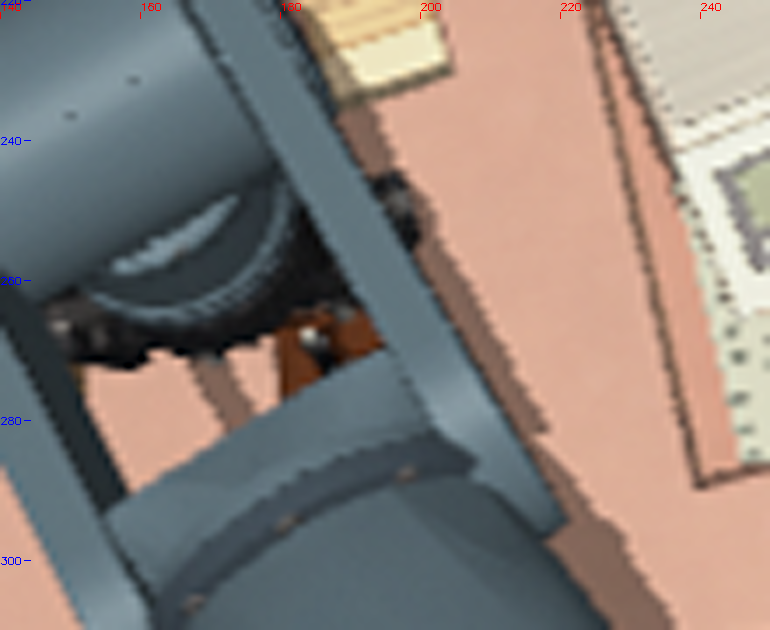

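View pics/s18.png

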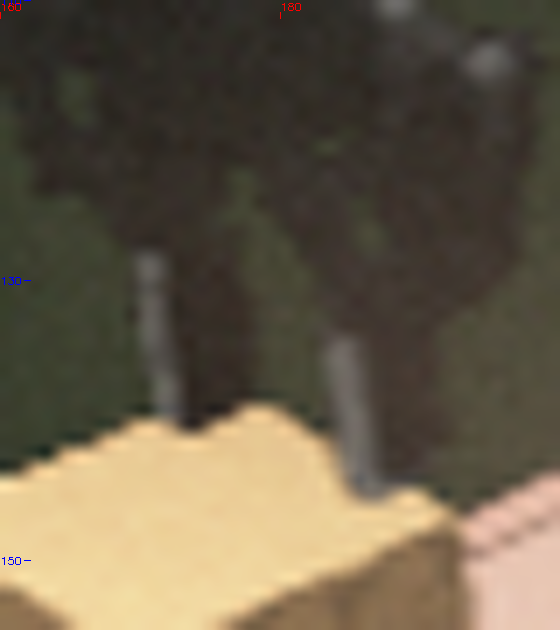

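Run:
```python
from h import *
c=cap("scene");s=sensors.sense();p=s["eef_pos"];R=s["eef_rot"]
from scipy.optimize import least_squares
def pr(dx,dz,o): return proj(c,p+R@np.array([dx,0,.011*1])+o)
for z in (.01,.015,.02,.025,.03):
    o=np.array([0,0,z]); print(z,pr(.0213,0,o),pr(-.0213-.009,0,o))
    f=lambda b: np.r_[pr(.0213,0,np.array([b[0],b[1],z]))-[173.3,140.7],pr(-.0303,0,np.array([b[0],b[1],z]))-[187.3,145.3]]
    r=least_squares(f,[0,0]);print(r.x,r.fun)
```

```text
0.01 [174.15653452 145.15675206] [187.6094008  150.37017455]
[0.01679253 0.02234068] [ 0.39484587 -0.21478194 -0.3877305   0.2253145 ]
0.015 [173.91597499 143.5802335 ] [187.39512537 148.77621253]
[0.01123872 0.01479879] [ 0.34235477 -0.23617176 -0.33613906  0.24358835]
0.02 [173.67433289 141.99662027] [187.17986765 147.17494341]
[0.00568499 0.00725706] [ 0.28902353 -0.25792601 -0.28373703  0.26212601]
0.025 [173.4316009  140.40586437] [186.96362088 145.56631684]
[ 0.00013134 -0.00028451] [ 0.23483183 -0.28005401 -0.23050519  0.28093319]
0.03 [173.18777163 138.80791736] [186.74637821 143.95028198]
[-0.00542223 -0.00782591] [ 0.1797587  -0.30256542 -0.17642368  0.30001571]
```

{"api": "send_rows", "payload": {
  "steps": [
    {"x": 0,"y": 0.005,"z": 0.002,"wx": 0,"wy": 0,"wz": 0},
    {"x": 0,"y": 0.015,"z": 0,"wx": 0,"wy": 0,"wz": 0},
    {"x": 0,"y": 0.02,"z": 0,"wx": 0,"wy": 0,"wz": 0},
    {"x": 0,"y": 0.02,"z": 0,"wx": 0,"wy": 0,"wz": 0},
    {"x": 0,"y": 0.02,"z": 0,"wx": 0,"wy": 0,"wz": 0},
    {"x": 0,"y": 0.015,"z": 0,"wx": 0,"wy": 0,"wz": 0},
    {"x": 0,"y": 0,"z": 0,"wx": 0,"wy": 0,"wz": 0},
    {"x": 0,"y": 0,"z": 0,"wx": 0,"wy": 0,"wz": 0}
  ]
}}

```text
clock: 14.95
eef_pos: [0.4637, 0.2749, 0.0807]
eef_rot: [[-0.092, -0.002, -0.996], [0.996, -0.0, -0.092], [-0.0, -1.0, 0.002]]
wrist_force: [-0.2, 0.2, 0.8]
opening: 0.0428
```

{"api": "send_rows", "payload": {
  "steps": [
    {"x": 0,"y": 0.005,"z": 0,"wx": 0,"wy": 0,"wz": 0},
    {"x": 0,"y": 0,"z": 0,"wx": 0,"wy": 0,"wz": 0},
    {"x": 0,"y": 0,"z": 0,"wx": 0,"wy": 0,"wz": 0}
  ]
}}

```text
clock: 15.25
eef_pos: [0.4641, 0.275, 0.0762]
eef_rot: [[-0.092, -0.001, -0.996], [0.996, 0.0, -0.092], [0.0, -1.0, 0.001]]
wrist_force: [0.3, 0.5, 0.1]
opening: 0.0428
```

Run:
```python
from h import *
to((.465,.275,.07),down(.092+np.pi/2))
c=cap("scene")
crop(c["img"],150,110,70,100,8,"s19")
```

```text
pos [0.4641 0.275  0.0762] rotvec(tool) [-0.0013  0.0003  0.0001] | shift in present tool [-0.0001  0.0062 -0.0009] | shift in final tool [-0.0001  0.0062 -0.0009] clock 15.25 open 0.04275437582036874
```

View pics/s19.png

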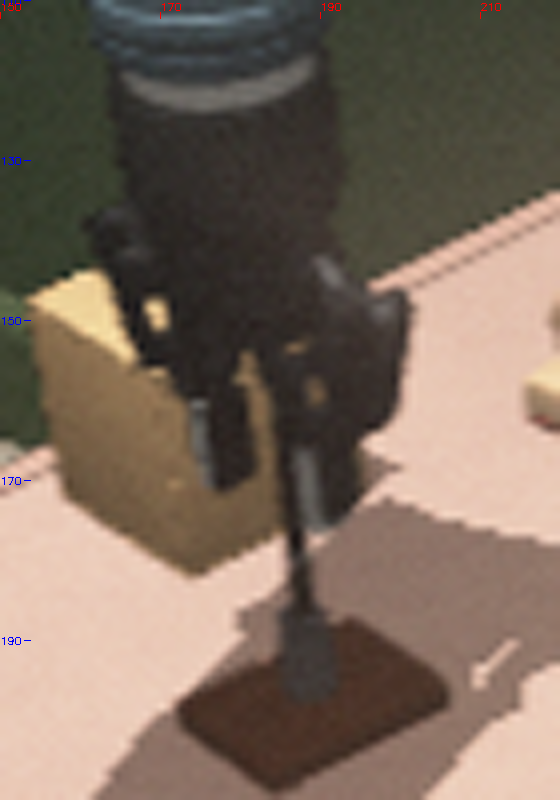

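{"api": "send_rows", "payload": {
  "steps": [
    {"x": 0,"y": 0.003,"z": -0.001,"wx": 0,"wy": 0,"wz": 0},
    {"x": 0,"y": 0,"z": 0,"wx": 0,"wy": 0,"wz": 0},
    {"x": 0,"y": 0,"z": 0,"wx": 0,"wy": 0,"wz": 0},
    {"x": 0,"y": 0,"z": 0,"wx": 0,"wy": 0,"wz": 0},
    {"x": 0,"y": 0,"z": 0,"wx": 0,"wy": 0,"wz": 0},
    {"x": 0,"y": 0,"z": 0,"wx": 0,"wy": 0,"wz": 0},
    {"x": 0,"y": 0,"z": 0,"wx": 0,"wy": 0,"wz": 0}
  ],
  "jaw": 0,
  "newtons": 50
}}

```text
clock: 16.0
eef_pos: [0.4648, 0.275, 0.0727]
eef_rot: [[-0.092, -0.002, -0.996], [0.996, -0.0, -0.092], [0.0, -1.0, 0.002]]
wrist_force: [0.0, 1.2, -0.8]
opening: 0.0078
```

Run:
```python
from h import *
to((.465,.275,.07),down(.092+np.pi/2));print(sensors.sense()["wrist_force"])
c=cap("scene")
crop(c["img"],150,110,70,100,8,"s20")
```

```text
pos [0.4648 0.275  0.0727] rotvec(tool) [-0.002   0.0002  0.    ] | shift in present tool [-0.      0.0027 -0.0002] | shift in final tool [-0.      0.0027 -0.0002] clock 16.0 open 0.007819435132555072
[ 0.01340254  1.21274078 -0.80850469]
```

View pics/s20.png

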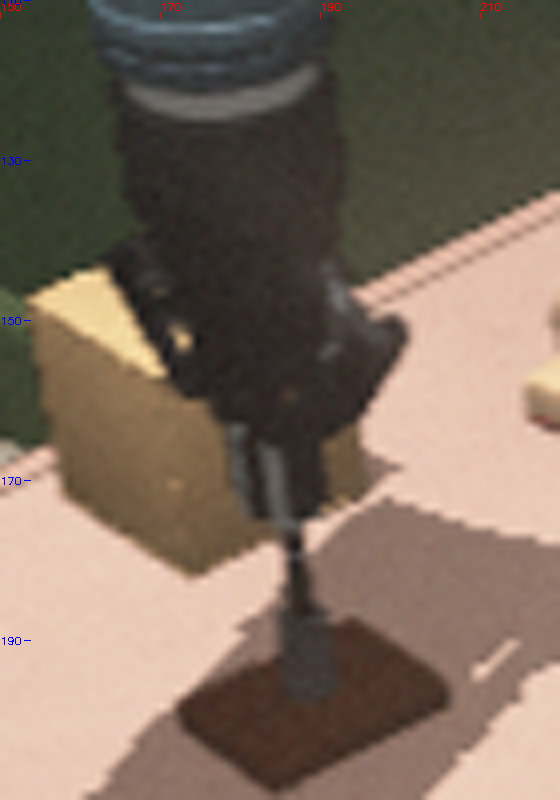

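{"api": "send_rows", "payload": {
  "steps": [
    {"x": 0,"y": -0.005,"z": 0,"wx": 0,"wy": 0,"wz": 0},
    {"x": 0,"y": -0.015,"z": 0,"wx": 0,"wy": 0,"wz": 0},
    {"x": 0,"y": -0.02,"z": 0,"wx": 0,"wy": 0,"wz": 0},
    {"x": 0,"y": -0.02,"z": 0,"wx": 0,"wy": 0,"wz": 0},
    {"x": 0,"y": -0.02,"z": 0,"wx": 0,"wy": 0,"wz": 0},
    {"x": 0,"y": -0.02,"z": 0,"wx": 0,"wy": 0,"wz": 0},
    {"x": 0,"y": -0.015,"z": 0,"wx": 0,"wy": 0,"wz": 0},
    {"x": 0,"y": 0,"z": 0,"wx": 0,"wy": 0,"wz": 0}
  ]
}}

```text
clock: 16.85
eef_pos: [0.4667, 0.2756, 0.1906]
eef_rot: [[-0.092, 0.003, -0.996], [0.996, 0.001, -0.092], [0.001, -1.0, -0.003]]
wrist_force: [0.2, -0.1, -0.3]
opening: 0.008
```

{"api": "send_rows", "payload": {
  "steps": [
    {"x": 0,"y": 0,"z": 0,"wx": 0,"wy": 0,"wz": 0},
    {"x": 0,"y": 0,"z": 0,"wx": 0,"wy": 0,"wz": 0}
  ]
}}

```text
clock: 17.05
eef_pos: [0.4643, 0.2748, 0.1866]
eef_rot: [[-0.092, -0.004, -0.996], [0.996, -0.001, -0.092], [-0.0, -1.0, 0.004]]
wrist_force: [-0.9, 0.1, 0.8]
opening: 0.0075
```

Run:
```python
from h import *
to((.465,.275,.07),down(.092+np.pi/2));print(sensors.sense()["wrist_force"])
c=cap("scene")
crop(c["img"],150,90,70,100,8,"s21")
im=cv2.imread("pics/top0.png")[:,:,::-1];crop(im,215,170,90,100,8,"t22")
im=cv2.imread("pics/scene0.png")[:,:,::-1];crop(im,220,165,105,80,7,"s22")
```

```text
pos [0.4643 0.2748 0.1866] rotvec(tool) [-0.0038  0.0001 -0.0004] | shift in present tool [ 0.0002  0.1166 -0.0012] | shift in final tool [ 0.0002  0.1166 -0.0007] clock 17.05 open 0.007549100123545408
[-0.87279499  0.13570004  0.75978906]
```

View pics/s21.png

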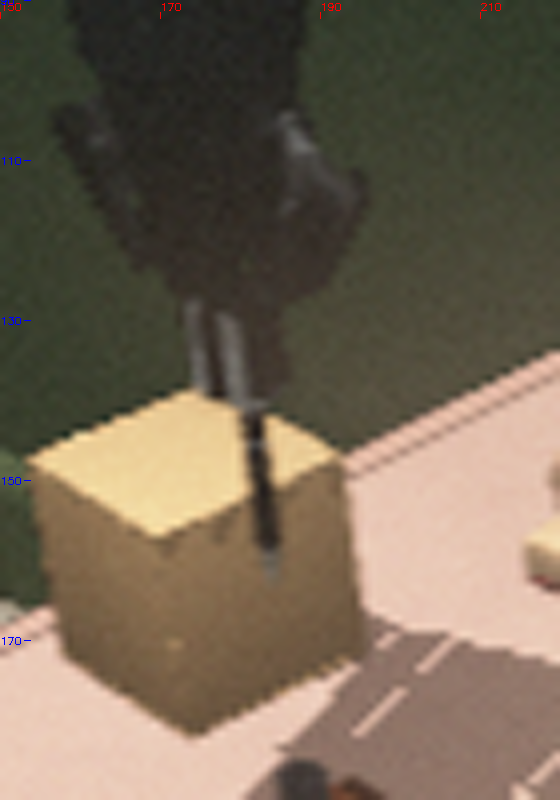

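View pics/t22.png

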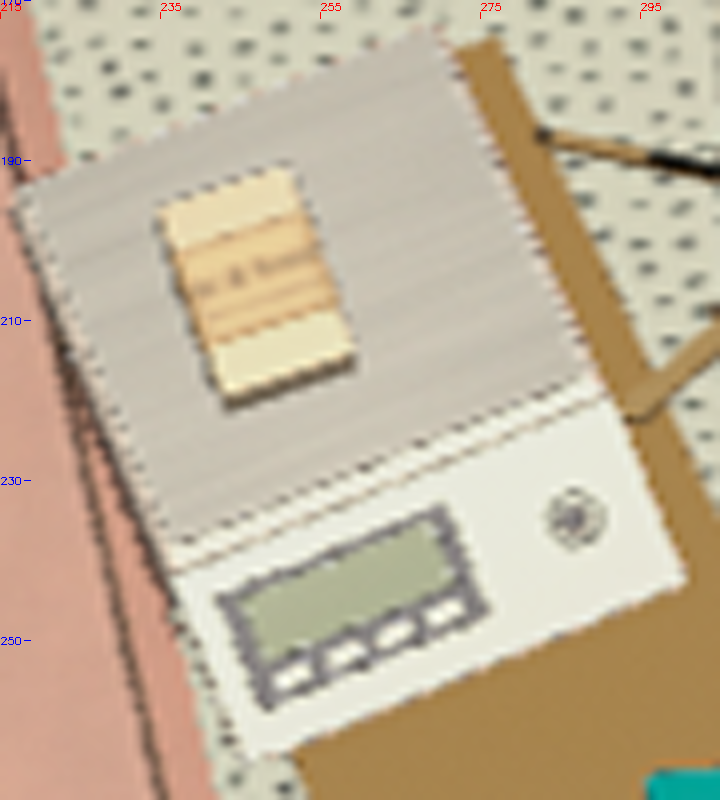

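View pics/s22.png

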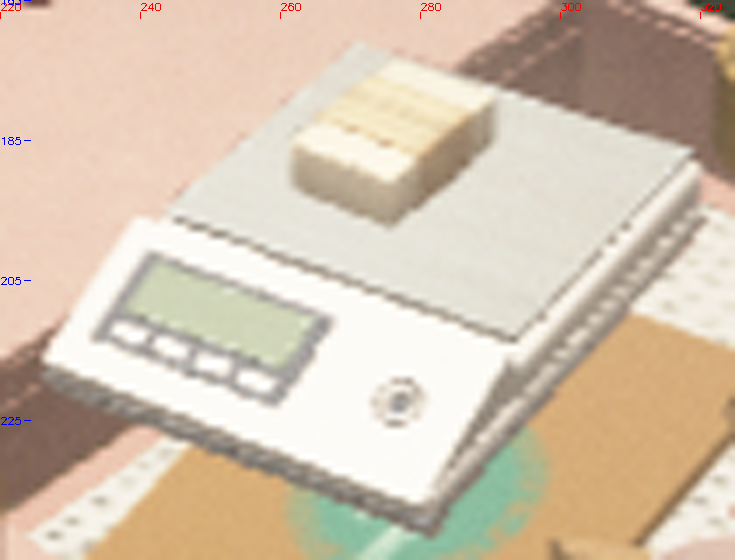

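```bash
cat > fit.py <<'E'
from h import *
from scipy.optimize import least_squares
np.set_printoptions(precision=4,suppress=True)
c=cap("scene");t=cap("top")
M=np.array([[.113,.084,.0495],[.113,-.084,.0495],[-.039,-.084,.0495],[-.039,.084,.0495],[-.12,.09,.023],[-.12,-.09,.023],[-.0851,-.058,.0378]])
T=np.array([[216.5,194.4],[269,173.5],[290.2,217.2],[235.6,238.5],[247.25,265.25],[300.6,242.5],[287,235]])
S=np.array([[271.4,171.4],[319,186.7],[293.6,213.6],[244.6,196.1],[226.4,215.7],[280.7,236],[277,222.6]])
def W(b,m=M): return m@Ro.from_euler("z",b[2]).as_matrix().T+np.array([b[0],b[1],b[3]])
f=lambda b:np.r_[(proj(c,W(b))-S).ravel(),(proj(t,W(b))-T).ravel()]
r=least_squares(f,[.587,.04,.15,0],loss="soft_l1")
print(r.x);print(f(r.x).reshape(2,-1,2))
b=r.x;print("keytop",W(b,np.array([[-.084,-.058,.035]])),"normal",Ro.from_euler("z",b[2]).as_matrix()@[-.375,0,.927])
print("key tri",tri(c,(277,222.6),t,(287,235)))
print(proj(c,[.4645,.275,.13]))
E
python3 fit.py
```

```text
[ 0.5898  0.0408  0.1587 -0.0005]
[[[-0.3492 -0.2512]
  [ 0.2737 -0.0491]
  [ 0.3452 -0.1825]
  [-1.3334 -0.7881]
  [-0.8774  1.0004]
  [-0.0597  2.0774]
  [ 0.1004  0.1555]]

 [[ 0.9189 -1.1065]
  [-0.1467 -0.8842]
  [-1.3261 -0.4658]
  [ 0.8115 -0.0599]
  [-1.7307  0.6953]
  [ 0.8049 -0.0659]
  [-0.024  -0.1086]]]
keytop [[ 0.5161 -0.0298  0.0345]] normal [-0.3703 -0.0593  0.927 ]
key tri (array([ 0.5145, -0.0299,  0.038 ]), np.float64(0.00013466463635736656))
[184.2553 163.1905]
```

```bash
cat > key.py <<'E'
from h import *
np.set_printoptions(precision=4,suppress=True)
K=np.array([.5156,-.0297,.035]);yaw=.158
n=Ro.from_euler("z",yaw).as_matrix()@np.array([-.3746,0,.9272])
x=Ro.from_euler("z",yaw).as_matrix()@np.array([0,1.,0]);y=-n;RT=np.stack([x,y,np.cross(x,y)],1)
E
python3 - <<'E'
from key import *
to(K+n*.045-RT@[0,.0566,0],RT)
print(RT)
E
```

```text
pos [0.4644 0.2748 0.1867] rotvec(tool) [-0.3877 -0.0649 -0.0129] | shift in present tool [-0.3104  0.0577  0.0148] | shift in final tool [-0.3088  0.04    0.0544] clock 17.2 open 0.00770702958089826
[[-0.1573  0.3699 -0.9157]
 [ 0.9875  0.0589 -0.1459]
 [ 0.     -0.9272 -0.3746]]
```

{"api": "send_rows", "payload": {
  "steps": [
    {"x": 0,"y": 0,"z": 0,"wx": -0.097,"wy": -0.016,"wz": -0.003},
    {"x": 0,"y": 0,"z": 0,"wx": -0.097,"wy": -0.016,"wz": -0.003},
    {"x": 0,"y": 0,"z": 0,"wx": -0.097,"wy": -0.016,"wz": -0.003},
    {"x": 0,"y": 0,"z": 0,"wx": -0.097,"wy": -0.016,"wz": -0.003},
    {"x": -0.02,"y": 0,"z": 0.004,"wx": 0,"wy": 0,"wz": 0},
    {"x": -0.035,"y": 0,"z": 0.006,"wx": 0,"wy": 0,"wz": 0},
    {"x": -0.035,"y": 0,"z": 0.006,"wx": 0,"wy": 0,"wz": 0},
    {"x": -0.035,"y": 0,"z": 0.006,"wx": 0,"wy": 0,"wz": 0}
  ]
}}

```text
clock: 18.0
eef_pos: [0.4638, 0.1476, 0.179]
eef_rot: [[-0.158, 0.372, -0.915], [0.988, 0.059, -0.146], [-0.0, -0.927, -0.376]]
wrist_force: [0.2, 0.4, 0.7]
opening: 0.0075
```

{"api": "send_rows", "payload": {
  "steps": [
    {"x": -0.035,"y": 0,"z": 0.006,"wx": 0,"wy": 0,"wz": 0},
    {"x": -0.035,"y": 0,"z": 0.006,"wx": 0,"wy": 0,"wz": 0},
    {"x": -0.035,"y": 0,"z": 0.006,"wx": 0,"wy": 0,"wz": 0},
    {"x": -0.035,"y": 0,"z": 0.006,"wx": 0,"wy": 0,"wz": 0},
    {"x": -0.03,"y": 0,"z": 0.006,"wx": 0,"wy": 0,"wz": 0},
    {"x": -0.013,"y": 0,"z": 0.003,"wx": 0,"wy": 0,"wz": 0},
    {"x": 0,"y": 0,"z": 0,"wx": 0,"wy": 0,"wz": 0},
    {"x": 0,"y": 0,"z": 0,"wx": 0,"wy": 0,"wz": 0}
  ]
}}

```text
clock: 18.8
eef_pos: [0.4625, -0.037, 0.1667]
eef_rot: [[-0.155, 0.371, -0.915], [0.988, 0.059, -0.144], [0.0, -0.927, -0.376]]
wrist_force: [0.1, 0.2, 0.3]
opening: 0.0075
```

Run:
```python
from key import *
to(K+n*.045-RT@[0,.0566,0],RT)
c=cap("scene");t=cap("top")
crop(c["img"],225,130,100,110,7,"s23");crop(t["img"],215,170,100,100,7,"t23")
s=sensors.sense();p=s["eef_pos"];R=s["eef_rot"]
for q in (p+R@[0,.0566,0],p+R@[0,.0826,0]+[0,0,.026]):print(q,proj(c,q),proj(t,q))
print(s["joint_positions"])
```

```text
pos [ 0.4625 -0.037   0.1667] rotvec(tool) [ 0.0014 -0.0022 -0.0004] | shift in present tool [-0.0011  0.0406 -0.0003] | shift in final tool [-0.0011  0.0406 -0.0003] clock 18.8 open 0.007508439074466562
[ 0.4837 -0.0329  0.1145] [269.9244 205.4571] [291.3159 238.3948]
[ 0.4933 -0.0314  0.1164] [271.9257 202.9248] [289.9371 235.121 ]
[-0.5179 -0.3204  2.2233  0.293   0.9526 -2.3828]
```

View pics/s23.png

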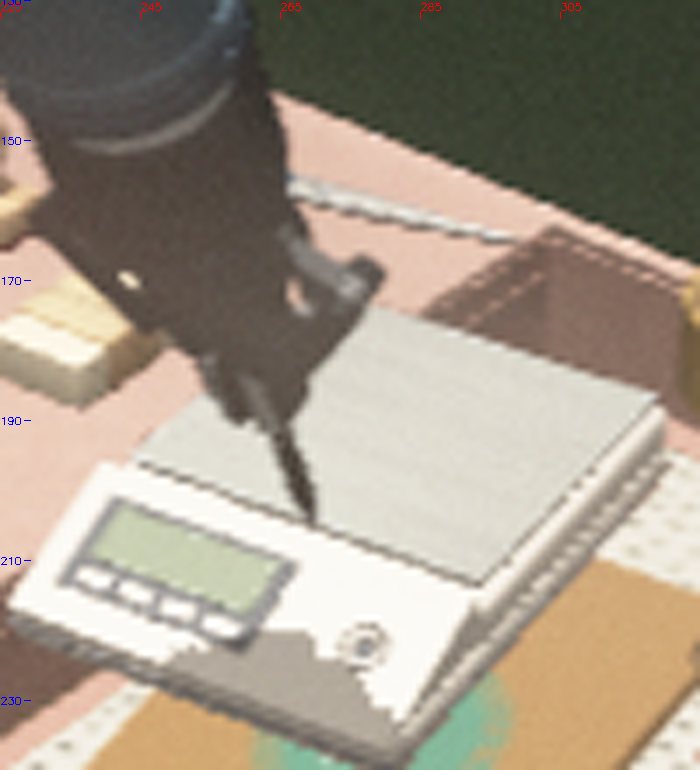

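View pics/t23.png

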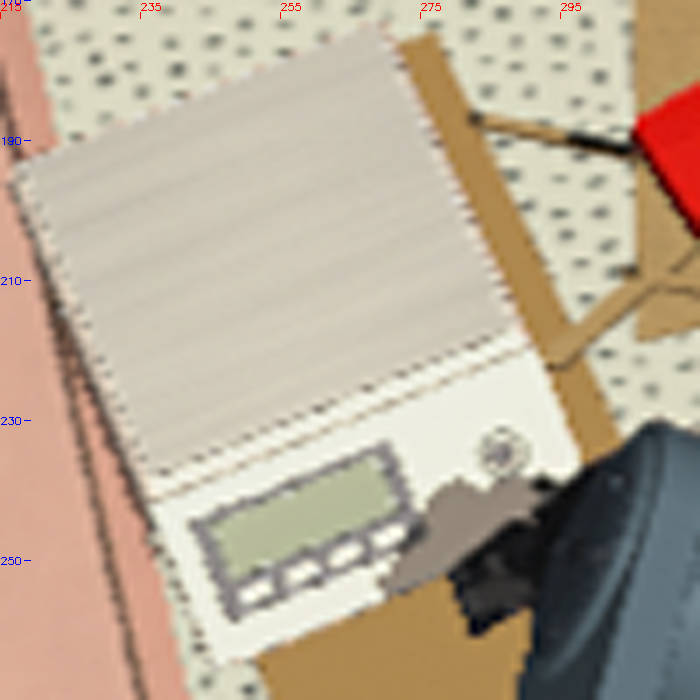

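{"api": "send_rows", "payload": {
  "steps": [
    {"x": -0.001,"y": 0.01,"z": 0,"wx": 0,"wy": 0,"wz": 0},
    {"x": 0,"y": 0.015,"z": 0,"wx": 0,"wy": 0,"wz": 0},
    {"x": 0,"y": 0.015,"z": 0,"wx": 0,"wy": 0,"wz": 0},
    {"x": 0,"y": 0.015,"z": 0,"wx": 0,"wy": 0,"wz": 0},
    {"x": 0,"y": 0.01,"z": 0,"wx": 0,"wy": 0,"wz": 0},
    {"x": 0,"y": 0,"z": 0,"wx": 0,"wy": 0,"wz": 0},
    {"x": 0,"y": 0,"z": 0,"wx": 0,"wy": 0,"wz": 0},
    {"x": 0,"y": 0,"z": 0,"wx": 0,"wy": 0,"wz": 0}
  ]
}}

```text
clock: 19.7
eef_pos: [0.4875, -0.0344, 0.1075]
eef_rot: [[-0.157, 0.373, -0.915], [0.988, 0.058, -0.145], [-0.001, -0.926, -0.377]]
wrist_force: [0.0, -0.1, -1.2]
opening: 0.0076
```

Run:
```python
from key import *
to(K+n*.010-RT@[0,.0566,0],RT)
c=cap("scene");t=cap("top")
crop(c["img"],245,190,60,55,12,"s24");crop(t["img"],265,210,50,50,12,"t24")
s=sensors.sense();p=s["eef_pos"];R=s["eef_rot"];q=p+R@[0,.0566,0];print(q,proj(c,q),proj(t,q),s["wrist_force"])
```

```text
pos [ 0.4875 -0.0344  0.1075] rotvec(tool) [ 0.003  -0.0003 -0.0012] | shift in present tool [0.0002 0.0113 0.0008] | shift in final tool [0.0002 0.0113 0.0007] clock 19.7 open 0.0076425327136553705
[ 0.5087 -0.0313  0.0553] [275.9349 218.8026] [288.0865 235.2934] [ 1.5553 -0.1851 -0.4506]
```

View pics/s24.png

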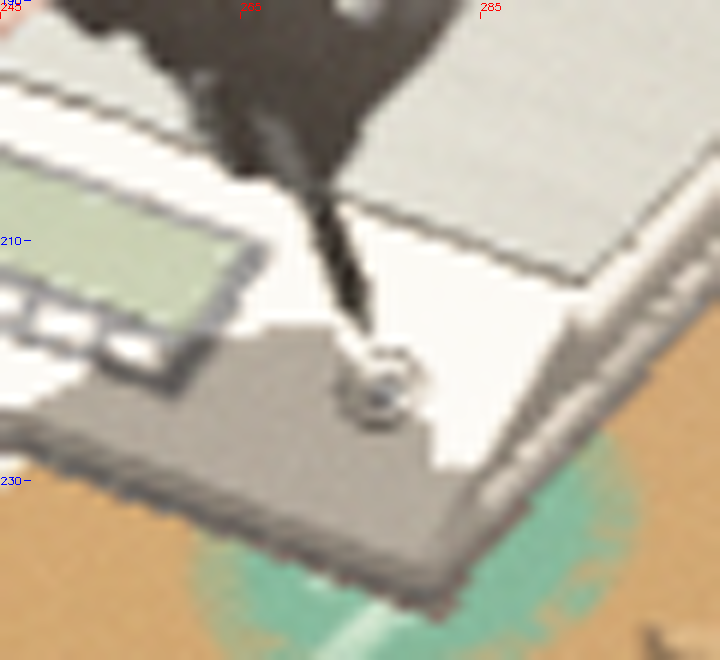

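View pics/t24.png

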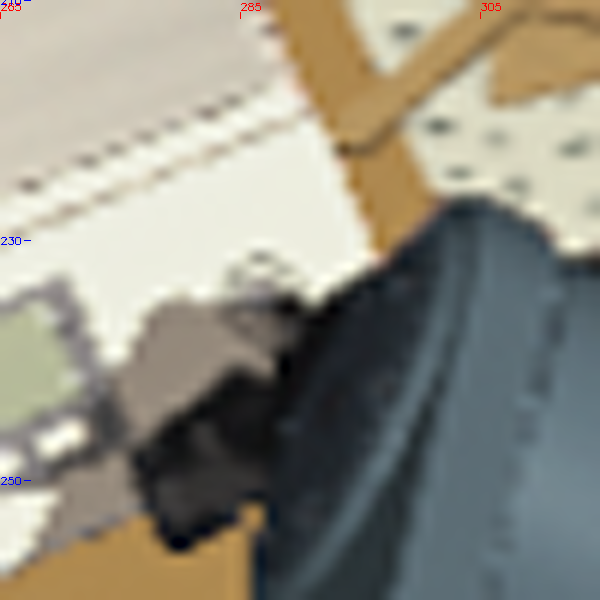

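{"api": "send_rows", "payload": {
  "steps": [
    {"x": 0,"y": 0.005,"z": 0.0005,"wx": 0.003,"wy": 0,"wz": 0},
    {"x": 0,"y": 0.005,"z": 0,"wx": 0,"wy": 0,"wz": 0},
    {"x": 0,"y": 0.004,"z": 0,"wx": 0,"wy": 0,"wz": 0},
    {"x": 0,"y": 0,"z": 0,"wx": 0,"wy": 0,"wz": 0},
    {"x": 0,"y": 0,"z": 0,"wx": 0,"wy": 0,"wz": 0},
    {"x": 0,"y": 0,"z": 0,"wx": 0,"wy": 0,"wz": 0},
    {"x": 0,"y": 0,"z": 0,"wx": 0,"wy": 0,"wz": 0}
  ]
}}

```text
clock: 20.5
eef_pos: [0.492, -0.0336, 0.0939]
eef_rot: [[-0.156, 0.37, -0.916], [0.988, 0.058, -0.145], [-0.001, -0.927, -0.374]]
wrist_force: [0.3, -0.3, -0.8]
opening: 0.0075
```

Run:
```python
from key import *
to(K-RT@[0,.0566,0],RT)
c=cap("scene");crop(c["img"],245,190,60,55,12,"s25")
f=[]
for i in range(5): cap("scene");f.append(sensors.sense()["wrist_force"])
f=np.array(f);print(f.mean(0),f.std(0),"along n",(f@n).mean())
s=sensors.sense();p=s["eef_pos"];R=s["eef_rot"];q=p+R@[0,.0566,0];print((q-K)@n,RT.T@(q-K),proj(c,q))
```

```text
pos [ 0.492  -0.0336  0.0939] rotvec(tool) [-0.0006 -0.0008 -0.001 ] | shift in present tool [ 0.0002  0.007  -0.0001] | shift in final tool [ 0.0002  0.007  -0.0001] clock 20.5 open 0.0075445283867049285
[-0.3132  0.1516 -0.2758] [0.2681 0.2112 0.4707] along n -0.14882606588498687
0.006956031787789519 [-0.0002 -0.007   0.0003] [276.6935 222.0134]
```

View pics/s25.png

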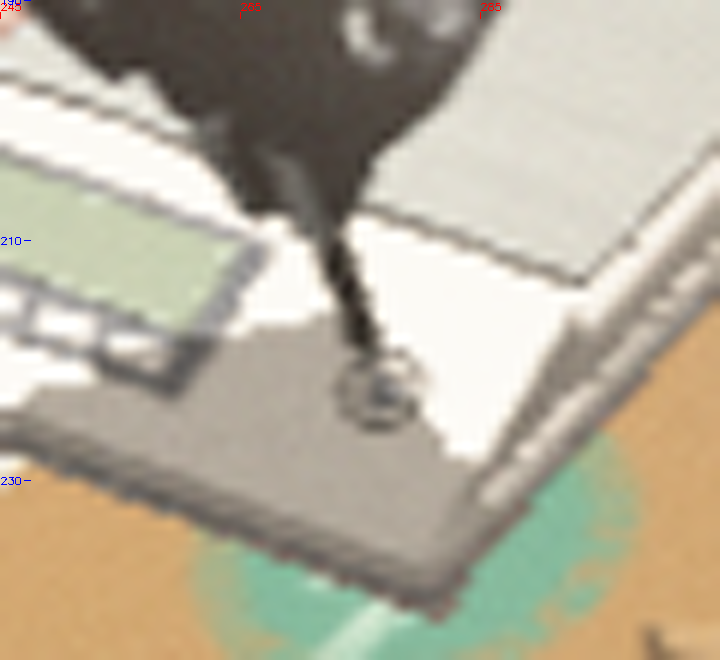

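{"api": "send_rows", "payload": {
  "steps": [
    {"x": 0,"y": 0.002,"z": 0,"wx": 0,"wy": 0,"wz": 0},
    {"x": 0,"y": 0,"z": 0,"wx": 0,"wy": 0,"wz": 0},
    {"x": 0,"y": 0,"z": 0,"wx": 0,"wy": 0,"wz": 0}
  ]
}}

```text
clock: 21.1
eef_pos: [0.4925, -0.0334, 0.0918]
eef_rot: [[-0.156, 0.369, -0.916], [0.988, 0.058, -0.145], [-0.0, -0.928, -0.374]]
wrist_force: [-0.3, -1.0, 0.5]
opening: 0.0077
```

{"api": "send_rows", "payload": {
  "steps": [
    {"x": 0,"y": 0.002,"z": 0,"wx": 0,"wy": 0,"wz": 0},
    {"x": 0,"y": 0,"z": 0,"wx": 0,"wy": 0,"wz": 0},
    {"x": 0,"y": 0,"z": 0,"wx": 0,"wy": 0,"wz": 0}
  ]
}}

```text
clock: 21.4
eef_pos: [0.4933, -0.0333, 0.0899]
eef_rot: [[-0.156, 0.369, -0.916], [0.988, 0.058, -0.145], [-0.0, -0.928, -0.374]]
wrist_force: [0.6, -0.6, -0.6]
opening: 0.0076
```

{"api": "send_rows", "payload": {
  "steps": [
    {"x": 0,"y": 0.001,"z": 0,"wx": 0,"wy": 0,"wz": 0},
    {"x": 0,"y": 0,"z": 0,"wx": 0,"wy": 0,"wz": 0},
    {"x": 0,"y": 0,"z": 0,"wx": 0,"wy": 0,"wz": 0}
  ]
}}

```text
clock: 21.7
eef_pos: [0.4937, -0.0333, 0.0891]
eef_rot: [[-0.156, 0.369, -0.916], [0.988, 0.058, -0.145], [-0.0, -0.928, -0.374]]
wrist_force: [-0.0, 0.3, 0.1]
opening: 0.0076
```

```bash
cat > chk.py <<'E'
from key import *
import sys
c=cap("scene");crop(c["img"],245,190,60,55,12,sys.argv[1])
f=[]
for i in range(4): f.append(sensors.sense()["wrist_force"]);cap("scene")
f=np.array(f);print(f.mean(0),f.std(0),"along n",(f@n).mean())
s=sensors.sense();p=s["eef_pos"];R=s["eef_rot"];q=p+R@[0,.0566,0];print("above key mm",1e3*(q-K)@n,RT.T@(q-K),proj(c,q),"tilt",np.arccos(-R[:,1]@n),s["opening"],s["clock"])
E
python3 chk.py s26
```

```text
[ 0.0196  0.0427 -0.3027] [0.4474 0.2399 0.4476] along n -0.29042246018669704
above key mm 1.9145683761920091 [-0.0002 -0.0019  0.0003] [277.0458 222.9994] tilt nan 0.0073102376532838 21.95chk.py:7: RuntimeWarning: invalid value encountered in arccos
  s=sensors.sense();p=s["eef_pos"];R=s["eef_rot"];q=p+R@[0,.0566,0];print("above key mm",1e3*(q-K)@n,RT.T@(q-K),proj(c,q),"tilt",np.arccos(-R[:,1]@n),s["opening"],s["clock"])
```

View pics/s26.png

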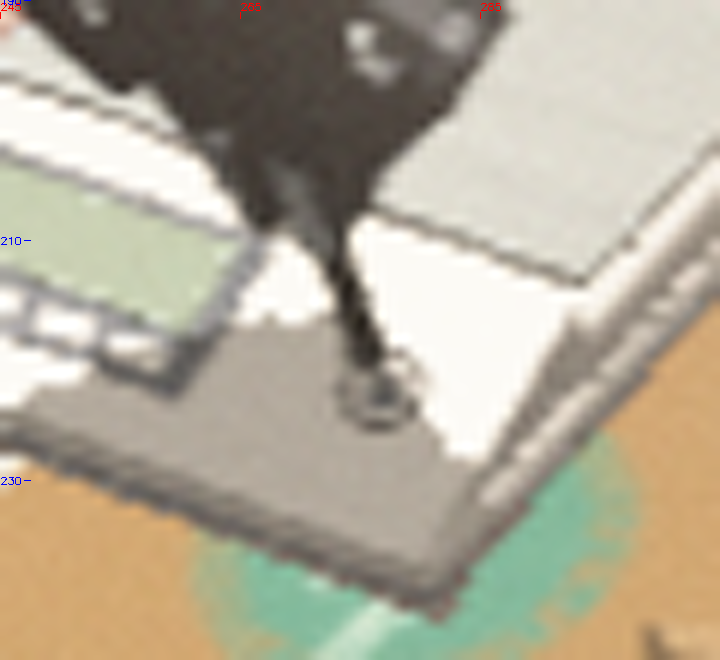

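{"api": "send_rows", "payload": {
  "steps": [
    {"x": 0,"y": 0.001,"z": 0,"wx": 0,"wy": 0,"wz": 0},
    {"x": 0,"y": 0,"z": 0,"wx": 0,"wy": 0,"wz": 0},
    {"x": 0,"y": 0,"z": 0,"wx": 0,"wy": 0,"wz": 0}
  ]
}}

```text
clock: 22.25
eef_pos: [0.494, -0.0332, 0.0881]
eef_rot: [[-0.156, 0.369, -0.916], [0.988, 0.058, -0.145], [-0.0, -0.928, -0.374]]
wrist_force: [0.2, -0.1, 0.0]
opening: 0.0077
```

{"api": "send_rows", "payload": {
  "steps": [
    {"x": 0,"y": 0.001,"z": 0,"wx": 0,"wy": 0,"wz": 0},
    {"x": 0,"y": 0,"z": 0,"wx": 0,"wy": 0,"wz": 0},
    {"x": 0,"y": 0,"z": 0,"wx": 0,"wy": 0,"wz": 0}
  ]
}}

```text
clock: 22.55
eef_pos: [0.4944, -0.0332, 0.0872]
eef_rot: [[-0.156, 0.369, -0.916], [0.988, 0.058, -0.145], [-0.0, -0.928, -0.374]]
wrist_force: [-0.0, -0.2, 0.1]
opening: 0.0075
```

{"api": "send_rows", "payload": {
  "steps": [
    {"x": 0,"y": 0.001,"z": 0,"wx": 0,"wy": 0,"wz": 0},
    {"x": 0,"y": 0,"z": 0,"wx": 0,"wy": 0,"wz": 0},
    {"x": 0,"y": 0,"z": 0,"wx": 0,"wy": 0,"wz": 0}
  ]
}}

```text
clock: 22.85
eef_pos: [0.4948, -0.0331, 0.0863]
eef_rot: [[-0.156, 0.369, -0.916], [0.988, 0.058, -0.145], [-0.0, -0.928, -0.374]]
wrist_force: [-0.0, -0.4, 0.3]
opening: 0.0073
```

```bash
python3 chk.py s27 2>/dev/null
```

```text
[-0.2356  0.1876  0.1642] [0.4597 0.1711 0.8132] along n 0.22834327146181607
above key mm -1.0848758964944254 [-0.0002  0.0011  0.0003] [277.2791 223.5836] tilt nan 0.007686196148251495 23.1
```

View pics/s27.png

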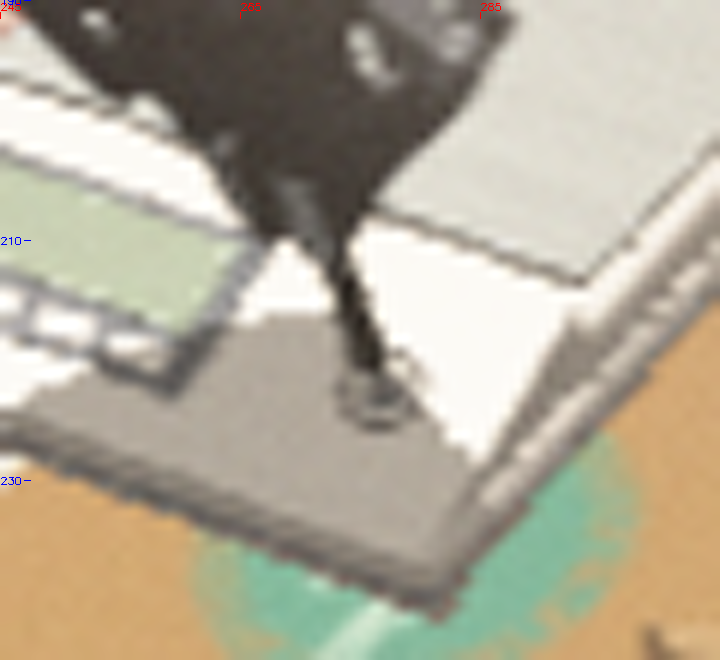

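{"api": "send_rows", "payload": {
  "steps": [
    {"x": 0,"y": 0.001,"z": 0,"wx": 0,"wy": 0,"wz": 0},
    {"x": 0,"y": 0,"z": 0,"wx": 0,"wy": 0,"wz": 0},
    {"x": 0,"y": 0,"z": 0,"wx": 0,"wy": 0,"wz": 0}
  ]
}}

```text
clock: 23.4
eef_pos: [0.4953, -0.0331, 0.0855]
eef_rot: [[-0.156, 0.369, -0.916], [0.988, 0.058, -0.145], [-0.001, -0.927, -0.374]]
wrist_force: [-0.4, 0.7, 1.9]
opening: 0.0075
```

```bash
python3 chk.py s28 2>/dev/null
```

```text
[-0.1417 -0.287   1.1168] [0.2712 0.3901 0.2723] along n 1.104825585068869
above key mm -2.0611043179078994 [-0.0002  0.0021  0.0003] [277.3648 223.7678] tilt nan 0.007822600063862694 23.65
```

{"api": "send_rows", "payload": {
  "steps": [
    {"x": 0,"y": 0.001,"z": 0,"wx": 0,"wy": 0,"wz": 0},
    {"x": 0,"y": 0,"z": 0,"wx": 0,"wy": 0,"wz": 0},
    {"x": 0,"y": 0,"z": 0,"wx": 0,"wy": 0,"wz": 0}
  ]
}}

```text
clock: 23.95
eef_pos: [0.4956, -0.033, 0.0845]
eef_rot: [[-0.156, 0.369, -0.916], [0.988, 0.058, -0.145], [-0.001, -0.927, -0.374]]
wrist_force: [-0.0, 0.2, 1.6]
opening: 0.0078
```

```bash
python3 chk.py s29 2>/dev/null
```

```text
[-0.2054  0.0947  1.6467] [0.2008 0.3665 0.2689] along n 1.59718444912332
above key mm -3.077497487697261 [-0.0002  0.0031  0.0003] [277.4184 223.9648] tilt nan 0.0075372319295515305 24.2
```

{"api": "send_rows", "payload": {
  "steps": [
    {"x": 0,"y": 0.001,"z": 0,"wx": 0,"wy": 0,"wz": 0},
    {"x": 0,"y": 0,"z": 0,"wx": 0,"wy": 0,"wz": 0},
    {"x": 0,"y": 0,"z": 0,"wx": 0,"wy": 0,"wz": 0}
  ]
}}

```text
clock: 24.5
eef_pos: [0.496, -0.033, 0.0836]
eef_rot: [[-0.156, 0.369, -0.916], [0.988, 0.058, -0.145], [-0.0, -0.927, -0.374]]
wrist_force: [-1.0, 0.4, 2.6]
opening: 0.0073
```

```bash
python3 chk.py s30 2>/dev/null
```

```text
[-1.0507 -0.2913  2.3937] [0.6566 0.4752 0.5836] along n 2.625347298400659
above key mm -4.069447999466708 [-0.0002  0.0041  0.0003] [277.5163 224.1532] tilt nan 0.0072770768285384075 24.75
```

{"api": "send_rows", "payload": {
  "steps": [
    {"x": 0,"y": 0.001,"z": 0,"wx": 0,"wy": 0,"wz": 0},
    {"x": 0,"y": 0,"z": 0,"wx": 0,"wy": 0,"wz": 0},
    {"x": 0,"y": 0,"z": 0,"wx": 0,"wy": 0,"wz": 0}
  ]
}}

```text
clock: 25.05
eef_pos: [0.4964, -0.0329, 0.0827]
eef_rot: [[-0.156, 0.369, -0.916], [0.988, 0.058, -0.145], [-0.001, -0.927, -0.374]]
wrist_force: [-1.3, 0.1, 1.2]
opening: 0.0078
```

```bash
python3 chk.py s31 2>/dev/null
```

```text
[-0.9183 -0.3755  2.6644] [0.0736 0.4995 0.4269] along n 2.832266792991654
above key mm -5.079905080452793 [-0.0002  0.0051  0.0003] [277.5775 224.3526] tilt nan 0.007618185066624549 25.3
```

{"api": "send_rows", "payload": {
  "steps": [
    {"x": 0,"y": 0.0006,"z": 0,"wx": 0,"wy": 0,"wz": 0},
    {"x": 0,"y": 0,"z": 0,"wx": 0,"wy": 0,"wz": 0},
    {"x": 0,"y": 0,"z": 0,"wx": 0,"wy": 0,"wz": 0}
  ]
}}

```text
clock: 25.6
eef_pos: [0.4966, -0.0329, 0.0821]
eef_rot: [[-0.156, 0.369, -0.916], [0.988, 0.058, -0.145], [-0.001, -0.927, -0.374]]
wrist_force: [-1.6, -0.6, 2.4]
opening: 0.0076
```

```bash
python3 chk.py s32 2>/dev/null
```

```text
[-1.4568 -0.113   3.0465] [0.4749 0.3317 0.4177] along n 3.370275527427091
above key mm -5.686150670758677 [-0.0002  0.0057  0.0003] [277.6208 224.4785] tilt nan 0.007602246343763607 25.85
```

{"api": "send_rows", "payload": {
  "steps": [
    {"x": 0,"y": 0.0005,"z": 0,"wx": 0,"wy": 0,"wz": 0},
    {"x": 0,"y": 0,"z": 0,"wx": 0,"wy": 0,"wz": 0},
    {"x": 0,"y": 0,"z": 0,"wx": 0,"wy": 0,"wz": 0}
  ]
}}

```text
clock: 26.15
eef_pos: [0.4968, -0.0329, 0.0817]
eef_rot: [[-0.156, 0.369, -0.916], [0.988, 0.058, -0.145], [-0.001, -0.927, -0.374]]
wrist_force: [-1.8, -0.2, 3.3]
opening: 0.0075
```

```bash
python3 chk.py s33 2>/dev/null
```

```text
[-2.021  -0.2521  4.3771] [0.3757 0.2247 0.6071] along n 4.820926173802761
above key mm -6.187163603844771 [-0.0002  0.0062  0.0003] [277.6507 224.5653] tilt nan 0.0077538091966310166 26.4
```

{"api": "send_rows", "payload": {
  "steps": [
    {"x": 0,"y": 0.0002,"z": 0,"wx": 0,"wy": 0,"wz": 0},
    {"x": 0,"y": 0,"z": 0,"wx": 0,"wy": 0,"wz": 0},
    {"x": 0,"y": 0,"z": 0,"wx": 0,"wy": 0,"wz": 0},
    {"x": 0,"y": 0,"z": 0,"wx": 0,"wy": 0,"wz": 0}
  ]
}}

```text
clock: 26.8
eef_pos: [0.4968, -0.0328, 0.0815]
eef_rot: [[-0.156, 0.369, -0.916], [0.988, 0.058, -0.145], [-0.001, -0.927, -0.374]]
wrist_force: [-2.3, -0.4, 4.6]
opening: 0.0074
```

```bash
python3 chk.py s34 2>/dev/null; python3 -c "
from h import *
cap('scene','sfin');c=cap('top','tfin')"
```

```text
[-2.5326 -0.1303  5.477 ] [0.142  0.1855 0.252 ] along n 6.022813194290784
above key mm -6.341418583601316 [-0.0002  0.0063  0.0002] [277.6889 224.5855] tilt nan 0.00751587442360147 27.05
```

View pics/s34.png

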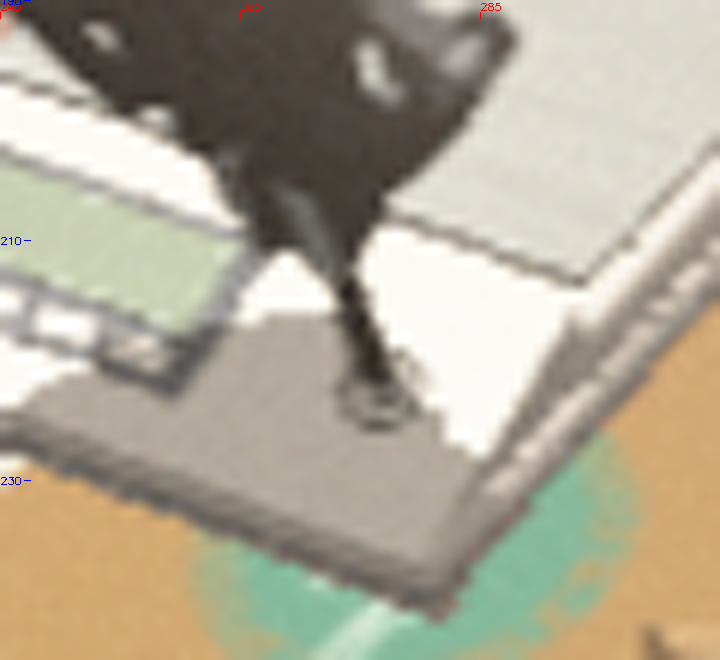

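View pics/sfin.png

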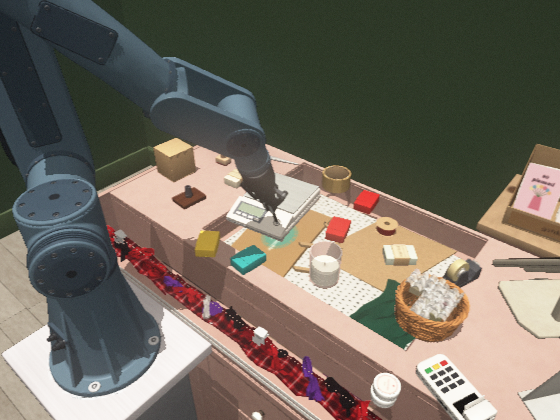

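```bash
python3 -c "
from workcell import job
print(job.hand_in())"
```

```text
the job is handed in; nothing more can be done
None
```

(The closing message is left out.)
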